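# Set up casting flasks on the vibrating table of a jeweller's bench

## Task

Stop the vibrating table by swinging its black-knobbed lever fully over to its other side (off). Then push every sound casting flask (the steel tubes with one side tag) fully home, upright, on a rubber sprue base of the vibrating table, one to a base, and stand every reject (two side tags, opposite each other) down in one of the round nests of the wooden board. When all of them are placed, swing the lever fully back (on); leave the pliers, the brass burner and the amber jar where they are.

Things in the scene. Friction and masses are not known exactly. Their poses are not given: they have to be found in the camera images.
- P1_mid (a point): Steel casting flask, an open-ended tube standing loose on the bench: 48 mm outside diameter, 42 mm bore, 60 mm tall, 0.13 to 0.25 kg. A SOUND one: a single flat tag (16 mm wide, 3 mm thick) sticking out 18 mm sideways, 6 mm below the upper rim. z up along the tube, x towards the tag. The point is the tube's centre, half-way up. Absent (None) in some starts; at most three sound ones.
- P2_mid (a point): Steel casting flask, an open-ended tube standing loose on the bench: 48 mm outside diameter, 42 mm bore, 60 mm tall, 0.13 to 0.25 kg. A SOUND one: a single flat tag (16 mm wide, 3 mm thick) sticking out 18 mm sideways, 6 mm below the upper rim. z up along the tube, x towards the tag. The point is the tube's centre, half-way up. Absent (None) in some starts; at most three sound ones.
- P3_mid (a point): Steel casting flask, an open-ended tube standing loose on the bench: 48 mm outside diameter, 42 mm bore, 60 mm tall, 0.13 to 0.25 kg. A SOUND one: a single flat tag (16 mm wide, 3 mm thick) sticking out 18 mm sideways, 6 mm below the upper rim. z up along the tube, x towards the tag. The point is the tube's centre, half-way up. Absent (None) in some starts; at most three sound ones.
- R1_mid (a point): Steel casting flask, an open-ended tube standing loose on the bench: 48 mm outside diameter, 42 mm bore, 60 mm tall, 0.13 to 0.25 kg. A REJECT: two tags on opposite sides, each a flat tag (16 mm wide, 3 mm thick) sticking out 18 mm sideways, 6 mm below the upper rim. z up along the tube, x towards one of the tags (the other points to -x). The point is the tube's centre, half-way up. Absent (None) in some starts.
- R2_mid (a point): Steel casting flask, an open-ended tube standing loose on the bench: 48 mm outside diameter, 42 mm bore, 60 mm tall, 0.13 to 0.25 kg. A REJECT: two tags on opposite sides, each a flat tag (16 mm wide, 3 mm thick) sticking out 18 mm sideways, 6 mm below the upper rim. z up along the tube, x towards one of the tags (the other points to -x). The point is the tube's centre, half-way up. Absent (None) in some starts.
- R3_mid (a point): Steel casting flask, an open-ended tube standing loose on the bench: 48 mm outside diameter, 42 mm bore, 60 mm tall, 0.13 to 0.25 kg. A REJECT: two tags on opposite sides, each a flat tag (16 mm wide, 3 mm thick) sticking out 18 mm sideways, 6 mm below the upper rim. z up along the tube, x towards one of the tags (the other points to -x). The point is the tube's centre, half-way up. Absent (None) in some starts.
- vibe: Vibrating table: a fixed grey slab 110 x 300 mm (x by y), its top 30 mm above the bench, with three rubber sprue bases in a row along y, 95 mm apart, the middle one at its centre. Origin on the bench under its centre, z up.
- base1 (a point): Sprue base 1 of 3 (y along the row, base1 to base3; z up): a grey disc of 60 mm diameter, 8 mm thick, with a black spigot in its middle of 39 mm diameter, straight for 12 mm, then a blunt cone 9 mm high with a 20 mm top. The point is the centre of the disc's upper face (38 mm above the bench), where a flask's lower rim sits when home; the flask's centre is then 30 mm above it.
- base2 (a point): Sprue base 2 of 3 (y along the row, base1 to base3; z up): a grey disc of 60 mm diameter, 8 mm thick, with a black spigot in its middle of 39 mm diameter, straight for 12 mm, then a blunt cone 9 mm high with a 20 mm top. The point is the centre of the disc's upper face (38 mm above the bench), where a flask's lower rim sits when home; the flask's centre is then 30 mm above it.
- base3 (a point): Sprue base 3 of 3 (y along the row, base1 to base3; z up): a grey disc of 60 mm diameter, 8 mm thick, with a black spigot in its middle of 39 mm diameter, straight for 12 mm, then a blunt cone 9 mm high with a 20 mm top. The point is the centre of the disc's upper face (38 mm above the bench), where a flask's lower rim sits when home; the flask's centre is then 30 mm above it.
- rejects: Reject board: fixed light wooden block 290 x 110 x 27 mm with three round nests 95 mm apart along its length (x). Origin on the bench under its centre, z up.
- nest1 (a point): Nest 1 of 3 in the reject board: a blind round hole of 53 mm diameter, 15 mm deep. The point is the centre of its floor (12 mm above the bench); the centre of a flask standing in it is 30 mm above the point. x runs along the board from nest1 to nest3, z up.
- nest2 (a point): Nest 2 of 3 in the reject board: a blind round hole of 53 mm diameter, 15 mm deep. The point is the centre of its floor (12 mm above the bench); the centre of a flask standing in it is 30 mm above the point. x runs along the board from nest1 to nest3, z up.
- nest3 (a point): Nest 3 of 3 in the reject board: a blind round hole of 53 mm diameter, 15 mm deep. The point is the centre of its floor (12 mm above the bench); the centre of a flask standing in it is 30 mm above the point. x runs along the board from nest1 to nest3, z up.
- lever (a joint): Switch lever of the vibrating table, rad: 0 = fully off, 1 = fully on (end stops at both). It is hinged about a level axis, stands upright at 0.5, leans 0.5 rad either way, and stays where it is left; about 1 N at the knob moves it.
- lever_tip (a point): Centre of the lever's black ball knob (26 mm diameter), 80 mm from the hinge on a 10 mm rod; hinge 22 mm above the bench in a fixed dark block 70 x 50 x 25 mm. The point's y is the level hinge axis; cross(y, up) is the level direction in which the knob travels towards on (77 mm in all). Knob 92 mm above the bench at either end, 102 mm when upright.
- pliers: Pliers with green handles, about 160 mm long, loose on the bench; not to be disturbed.
- burner: Small brass bench burner, 112 mm tall, foot 64 mm wide, loose; not to be disturbed. Origin under its centre.
- jar: Amber glass jar, 60 mm diameter, 75 mm tall, loose; not to be disturbed. Origin under its centre.
Not all that is in view belongs to the job. Leave any blue or pink look-alike of the part that bears P3_mid alone.

How it is judged:
On the way, in this order (a step that is already met when the one before it is completed fails the run):
1. the lever is swung to off (value of joint lever below 0.12 rad), for 0.2 s.
2. with the lever still off, every sound flask is home on a sprue base and every reject stands in a nest, released (value of joint lever below 0.2 rad and ((horizontal distance between P1_mid and base1 below 0.005 m and z of P1_mid in the frame of base1 between 0.026 and 0.0335 m and angle between P1_mid's own z axis and vertical below 0.06 rad) or (horizontal distance between P1_mid and base2 below 0.005 m and z of P1_mid in the frame of base2 between 0.026 and 0.0335 m and angle between P1_mid's own z axis and vertical below 0.06 rad) or (horizontal distance between P1_mid and base3 below 0.005 m and z of P1_mid in the frame of base3 between 0.026 and 0.0335 m and angle between P1_mid's own z axis and vertical below 0.06 rad)) and ((horizontal distance between P2_mid and base1 below 0.005 m and z of P2_mid in the frame of base1 between 0.026 and 0.0335 m and angle between P2_mid's own z axis and vertical below 0.06 rad) or (horizontal distance between P2_mid and base2 below 0.005 m and z of P2_mid in the frame of base2 between 0.026 and 0.0335 m and angle between P2_mid's own z axis and vertical below 0.06 rad) or (horizontal distance between P2_mid and base3 below 0.005 m and z of P2_mid in the frame of base3 between 0.026 and 0.0335 m and angle between P2_mid's own z axis and vertical below 0.06 rad)) and ((horizontal distance between P3_mid and base1 below 0.005 m and z of P3_mid in the frame of base1 between 0.026 and 0.0335 m and angle between P3_mid's own z axis and vertical below 0.06 rad) or (horizontal distance between P3_mid and base2 below 0.005 m and z of P3_mid in the frame of base2 between 0.026 and 0.0335 m and angle between P3_mid's own z axis and vertical below 0.06 rad) or (horizontal distance between P3_mid and base3 below 0.005 m and z of P3_mid in the frame of base3 between 0.026 and 0.0335 m and angle between P3_mid's own z axis and vertical below 0.06 rad)) and ((horizontal distance between R1_mid and nest1 below 0.006 m and z of R1_mid in the frame of nest1 between 0.026 and 0.0335 m and angle between R1_mid's own z axis and vertical below 0.06 rad) or (horizontal distance between R1_mid and nest2 below 0.006 m and z of R1_mid in the frame of nest2 between 0.026 and 0.0335 m and angle between R1_mid's own z axis and vertical below 0.06 rad) or (horizontal distance between R1_mid and nest3 below 0.006 m and z of R1_mid in the frame of nest3 between 0.026 and 0.0335 m and angle between R1_mid's own z axis and vertical below 0.06 rad)) and ((horizontal distance between R2_mid and nest1 below 0.006 m and z of R2_mid in the frame of nest1 between 0.026 and 0.0335 m and angle between R2_mid's own z axis and vertical below 0.06 rad) or (horizontal distance between R2_mid and nest2 below 0.006 m and z of R2_mid in the frame of nest2 between 0.026 and 0.0335 m and angle between R2_mid's own z axis and vertical below 0.06 rad) or (horizontal distance between R2_mid and nest3 below 0.006 m and z of R2_mid in the frame of nest3 between 0.026 and 0.0335 m and angle between R2_mid's own z axis and vertical below 0.06 rad)) and ((horizontal distance between R3_mid and nest1 below 0.006 m and z of R3_mid in the frame of nest1 between 0.026 and 0.0335 m and angle between R3_mid's own z axis and vertical below 0.06 rad) or (horizontal distance between R3_mid and nest2 below 0.006 m and z of R3_mid in the frame of nest2 between 0.026 and 0.0335 m and angle between R3_mid's own z axis and vertical below 0.06 rad) or (horizontal distance between R3_mid and nest3 below 0.006 m and z of R3_mid in the frame of nest3 between 0.026 and 0.0335 m and angle between R3_mid's own z axis and vertical below 0.06 rad)) and linear speed of each of P1, P2, P3, R1, R2, R3 below 0.02 m/s and contact force between the fingers and P1 below 0.3 N and contact force between the fingers and P2 below 0.3 N and contact force between the fingers and P3 below 0.3 N and contact force between the fingers and R1 below 0.3 N and contact force between the fingers and R2 below 0.3 N and contact force between the fingers and R3 below 0.3 N), for 0.2 s.
3. the lever is swung back to on (value of joint lever above 0.88 rad), for 0.2 s.
At the end, for the whole second after the job is handed in: The lever reads over 0.88 (on); every sound flask present is home on a sprue base (rim within about 3 mm of the disc, centred within 5 mm, tilted under 0.06 rad), every reject present stands on the floor of a nest (centred within 6 mm, upright within 0.06 rad), all at rest (value of joint lever above 0.88 rad and ((horizontal distance between P1_mid and base1 below 0.005 m and z of P1_mid in the frame of base1 between 0.026 and 0.0335 m and angle between P1_mid's own z axis and vertical below 0.06 rad) or (horizontal distance between P1_mid and base2 below 0.005 m and z of P1_mid in the frame of base2 between 0.026 and 0.0335 m and angle between P1_mid's own z axis and vertical below 0.06 rad) or (horizontal distance between P1_mid and base3 below 0.005 m and z of P1_mid in the frame of base3 between 0.026 and 0.0335 m and angle between P1_mid's own z axis and vertical below 0.06 rad)) and ((horizontal distance between P2_mid and base1 below 0.005 m and z of P2_mid in the frame of base1 between 0.026 and 0.0335 m and angle between P2_mid's own z axis and vertical below 0.06 rad) or (horizontal distance between P2_mid and base2 below 0.005 m and z of P2_mid in the frame of base2 between 0.026 and 0.0335 m and angle between P2_mid's own z axis and vertical below 0.06 rad) or (horizontal distance between P2_mid and base3 below 0.005 m and z of P2_mid in the frame of base3 between 0.026 and 0.0335 m and angle between P2_mid's own z axis and vertical below 0.06 rad)) and ((horizontal distance between P3_mid and base1 below 0.005 m and z of P3_mid in the frame of base1 between 0.026 and 0.0335 m and angle between P3_mid's own z axis and vertical below 0.06 rad) or (horizontal distance between P3_mid and base2 below 0.005 m and z of P3_mid in the frame of base2 between 0.026 and 0.0335 m and angle between P3_mid's own z axis and vertical below 0.06 rad) or (horizontal distance between P3_mid and base3 below 0.005 m and z of P3_mid in the frame of base3 between 0.026 and 0.0335 m and angle between P3_mid's own z axis and vertical below 0.06 rad)) and ((horizontal distance between R1_mid and nest1 below 0.006 m and z of R1_mid in the frame of nest1 between 0.026 and 0.0335 m and angle between R1_mid's own z axis and vertical below 0.06 rad) or (horizontal distance between R1_mid and nest2 below 0.006 m and z of R1_mid in the frame of nest2 between 0.026 and 0.0335 m and angle between R1_mid's own z axis and vertical below 0.06 rad) or (horizontal distance between R1_mid and nest3 below 0.006 m and z of R1_mid in the frame of nest3 between 0.026 and 0.0335 m and angle between R1_mid's own z axis and vertical below 0.06 rad)) and ((horizontal distance between R2_mid and nest1 below 0.006 m and z of R2_mid in the frame of nest1 between 0.026 and 0.0335 m and angle between R2_mid's own z axis and vertical below 0.06 rad) or (horizontal distance between R2_mid and nest2 below 0.006 m and z of R2_mid in the frame of nest2 between 0.026 and 0.0335 m and angle between R2_mid's own z axis and vertical below 0.06 rad) or (horizontal distance between R2_mid and nest3 below 0.006 m and z of R2_mid in the frame of nest3 between 0.026 and 0.0335 m and angle between R2_mid's own z axis and vertical below 0.06 rad)) and ((horizontal distance between R3_mid and nest1 below 0.006 m and z of R3_mid in the frame of nest1 between 0.026 and 0.0335 m and angle between R3_mid's own z axis and vertical below 0.06 rad) or (horizontal distance between R3_mid and nest2 below 0.006 m and z of R3_mid in the frame of nest2 between 0.026 and 0.0335 m and angle between R3_mid's own z axis and vertical below 0.06 rad) or (horizontal distance between R3_mid and nest3 below 0.006 m and z of R3_mid in the frame of nest3 between 0.026 and 0.0335 m and angle between R3_mid's own z axis and vertical below 0.06 rad)) and linear speed of each of P1, P2, P3, R1, R2, R3 below 0.02 m/s); the robot touches nothing.
It fails at once if the pliers is disturbed (moved over 30 mm) (distance of pliers from where it was at the start of the episode above 0.03 m).
It fails at once if the burner is disturbed (moved over 30 mm) (distance of burner from where it was at the start of the episode above 0.03 m).
It fails at once if the jar is disturbed (moved over 30 mm) (distance of jar from where it was at the start of the episode above 0.03 m).
Of P1, P2, P3, R1, R2, R3 only 4 to 6 are there at a start; the rules pass over those that are not, and their reading is None.
At some moment in a run one of P1, P2, P3, R1, R2, R3 may be knocked a few centimetres aside while the robot is not near it.
It also fails if it takes over 210 s, if anything falls off the work surface, if the arm or the gripper's body presses on something with over 40 N, if the wrist force passes 120 N, or if a joint passes its speed limit or range.

## Robot

A 6-joint arm with a two-finger parallel gripper is mounted at the origin on the work surface. World frame = base frame: x ahead of the robot, y to its left, z up, the work surface at z = 0. Lengths are in m, angles in rad, forces in N, time in s.
With the tool pointing down it reaches from about 0.375 to 0.9 m from the base axis. Payload 3.1 kg.
Tool frame: the origin (TCP) lies where the fingers leave the gripper's body, on its centre line; the fingertips stand manip.tip_reach ahead of it and the grasp point (between the pads) lies 54 mm ahead of it (manip.tip_reach is the distance from the TCP to the fingertips, in m); z points along the fingers, y is the direction in which the jaws open and shut (so a half turn about z gives the same grasp; the last joint's range is limited). The gripper opens to 85 mm and grips with 20 to 120 N. Pads are 22 mm wide; open, the fingers measure 114 mm over their backs; the gripper's body (76 mm by 85 mm) begins 54 mm behind the grasp point. The pads swing forward as they close: fully open they stand 13 mm farther back than shut.
Start: joints at [-0.178, 0.527, 1.433, -0, 1.181, -0.178], TCP at [0.625, 0, 0.304] pointing down, gripper open.
Joint ranges: [-3.08, 3.08], [-0.75, 2.2], [0.22, 2.44], [-1.43, 4.57], [0, 2.65], [-2.85, 2.85]. Speed limits (rad/s): [2.79, 2.79, 3.14, 3.14, 3.14, 3.14].

## Interface

Orientations are given as a unit quaternion [x, y, z, w].
In Python, from station import manip, cams, order gives the robot as it stands. The module is installed in compiled form; this text tells all that it offers.
- The arm moves only by the tool drive_tool, never from a script. Its arguments are lists of equal length, an entry for each row: "linear": the shift along the tool's x, y, z in mm, a list of three; "rot": the turn, a rotation vector about the tool's x, y, z in degrees, a list of three; "hand": the finger opening in mm, from 0 to 85.4. A call has 1 to 20 rows; each row shifts and turns the pose as measured when the row begins, along the tool's axes as they then stand; what a row does not reach is not made up. A row lasts 1/12 s, in which the tool goes at most 41.7 mm and 7.16 degrees, less where a joint would pass 70% of its speed; a pose out of reach is approached as far as the arm can. A call with a gripper value outside its range is refused whole. The fingers move at their own pace and stop on an object; "force" is the grip in N (left out, the last holds). Time passes only in rows, so rows that do not move let the fingers close. It gives the time, the measured TCP pose, the force and the opening at its end, in the units of the state.
- manip.sense(): the state, without advancing time (a new reading comes with each control period).
- cams.snapshot(name): name is "scene" or "side" or "wrist"; returns the picture (480x640x3 uint8, red, green, blue); there is no depth.
- cams.camera_model(name): a dict with "vfov" (degrees; the focal length in pixels is half the picture's height over the tangent of half this angle, whatever the lens; pixels are square), "cx", "cy" (the principal point, pixels), "rvec" (rotation vector, rad) and "tvec" (3), from world to camera coordinates, as OpenCV has them. Camera axes: x right, y down, z forward; pixel columns grow to the right and rows downward; lengths in m; the calibration is good to about 2 mm. A picture is of the moment at which its call begins: read the wrist's pose just before it. camera_model takes no time and is no camera call; for the wrist camera it gives the pose at the moment of the call.
- order.sign_off(): hands the job in, once; it reports no verdict.
Trained networks look in the newest picture that a camera, given by its name, has taken for a name from the list of things; names that differ only in an ending like _2 or _b are one class to them, and where a whole thing is asked for, a point or a joint stands for the part that bears it (a point fixed in the world has none). Each returns a list of dicts, best first, with "score" (0 to 1); they miss things now and then, are a little off and sometimes report something else, mostly with a low value. They report only what shows in the picture. A call takes as long as a camera call. They do not tell look-alikes from the thing itself.
- cams.regions_of(label, camera): "pixels" (480x640 bool, what is visible of it) and "rect" ([left, top, right, bottom] in pixels, round what is visible of it).
- cams.spot_point(label, camera): "at" ([column, row] in pixels: a listed point, or the origin of a listed thing).
The state is a dict: "t": time; "q": joint angles; "qd": joint speeds; "tau": joint torques, N m; "tcp_pos": TCP position; "tool_rot": TCP orientation; "force": force on the tool from outside, world axes, zero at the start; "ft_torque": the same for the moment, N m; "finger_gap": opening from 0.0 (shut) to 1.0 (fully open).
Only numpy, scipy, OpenCV 4.12 (cv2) and the standard library are available. Lean on these libraries where they do the work, as an engineer would, in place of code of your own. Each camera call takes 0.05 s, during which the arm holds its last target. There are 200 camera calls.

## Working session

There is one attempt and no reset: what is moved stays moved. The work goes in short steps, Python scripts to look and compute and a tool call to move; the robot and the scene stay as the last step left them, time stands still between calls to the robot, and variables do not carry over. Pictures are saved under pics/ and viewed, about 12 in all and at most 16, crops included, and the job is handed in when it is done.

Besides the shell and the picture viewer there is one more tool, called after "Request:" as name(argument=value, ...), one argument or row to a line, values as JSON. drive_tool: Moves the arm, as the interface text tells. Its arguments: {"type":"object","properties":{"linear":{"type":"array","items":{"type":"array","items":{"type":"number"}}},"rot":{"type":"array","items":{"type":"array","items":{"type":"number"}}},"hand":{"type":"array","items":{"type":"number"}},"force":{"type":"number"}},"required":["linear","rot","hand"]}

```bash
mkdir -p pics
cat > h.py <<'E'
import numpy as np, cv2
from station import manip, cams, order
from scipy.spatial.transform import Rotation as R
def cam(n):
    m=cams.camera_model(n); f=240/np.tan(np.radians(m["vfov"]/2))
    K=np.array([[f,0,m["cx"]],[0,f,m["cy"]],[0,0,1]])
    return K,np.array(m["rvec"],float).reshape(3,1),np.array(m["tvec"],float).reshape(3,1)
def ray(c,px,z):
    K,r,t=c; M=cv2.Rodrigues(r)[0]; o=(-M.T@t).ravel()
    d=M.T@np.linalg.inv(K)@[px[0],px[1],1]
    return o+d*(z-o[2])/d[2]
def proj(c,P): return cv2.projectPoints(np.array(P,float).reshape(-1,1,3),c[1],c[2],c[0],None)[0].reshape(-1,2)
def save(n,img): cv2.imwrite("pics/"+n+".png",img[:,:,::-1])
E
python3 - <<'E'
from h import *
print(manip.tip_reach, manip.sense())
for n in("scene","side","wrist"):
    save(n+"0",cams.snapshot(n)); c=cam(n); print(n,c[0][0],c[0][1],c[1].ravel(),c[2].ravel(), (-cv2.Rodrigues(c[1])[0].T@c[2]).ravel())
    print(cams.camera_model(n))
Z=dict(P1_mid=.03,R1_mid=.03,base1=.038,base2=.038,base3=.038,nest1=.012,nest2=.012,nest3=.012,lever_tip=.092,vibe=0,rejects=0,burner=0,jar=0,pliers=0)
for n in("scene","side"):
    cams.snapshot(n);c=cam(n)
    for l,z in Z.items():
        for d in cams.spot_point(l,n):
            if d["score"]>.2: print(n,l,round(d["score"],2),np.round(d["at"]),ray(c,d["at"],z).round(3)[:2])
E
```

```text
0.0726 {'t': 0.0, 'q': array([-1.78497381e-01,  5.28506114e-01,  1.43392017e+00, -2.86180418e-06,
        1.18142544e+00, -1.78520932e-01]), 'qd': array([ 1.19571345e-05, -7.03934117e-05, -2.66751200e-04,  1.10383418e-04,
       -2.64625485e-04, -1.77486612e-03]), 'tau': array([ 2.50220628e-04, -4.42344439e+01, -1.78024775e+01, -2.06930472e-04,
        8.36740597e-03,  2.24214921e-05]), 'tcp_pos': array([6.24426264e-01, 1.34009679e-04, 3.02903233e-01]), 'tool_rot': array([ 7.07097619e-01,  7.07115042e-01, -6.45277969e-04, -9.27075882e-04]), 'force': array([-0.32754232, -0.30371538,  0.01041065]), 'ft_torque': array([ 0.031672  ,  0.00842932, -0.01373658]), 'finger_gap': 1.0006739483317524}
scene [523.53998489   0.         323.69953426] [  0.         523.53998489 237.67499128] [ 2.28603667  0.78674008 -0.28485468] [-0.45914021 -0.21434268  1.45387505] [ 1.0483625  -0.63366168  0.93269186]
{'vfov': 49.25511947156205, 'cx': 323.6995342617394, 'cy': 237.67499128365026, 'rvec': array([ 2.28603667,  0.78674008, -0.28485468]), 'tvec': array([-0.45914021, -0.21434268,  1.45387505])}
side [59
[... 2803 characters left out ...]
56]
side nest2 0.75 [420. 431.] [ 0.586 -0.364]
side nest2 0.67 [299. 463.] [ 0.396 -0.345]
side nest2 0.43 [287. 205.] [0.563 0.213]
side nest3 0.8 [361. 448.] [ 0.491 -0.356]
side nest3 0.75 [420. 431.] [ 0.586 -0.364]
side nest3 0.67 [299. 463.] [ 0.396 -0.345]
side nest3 0.43 [287. 205.] [0.563 0.213]
side lever_tip 0.79 [212. 176.] [0.42  0.268]
side lever_tip 0.59 [359. 448.] [ 0.471 -0.391]
side vibe 0.64 [291. 206.] [0.573 0.22 ]
side rejects 0.89 [359. 452.] [ 0.487 -0.356]
side burner 0.74 [382. 206.] [0.759 0.146]
side jar 0.6 [402. 236.] [0.759 0.045]
side jar 0.49 [416. 429.] [ 0.587 -0.353]
side pliers 0.8 [477. 362.] [ 0.739 -0.28 ]
side pliers 0.47 [380. 260.] [ 0.687 -0.002]
```

View pics/scene0.png

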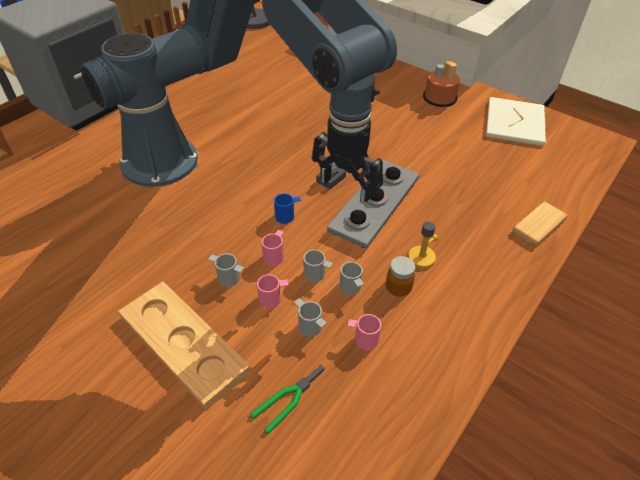

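View pics/side0.png

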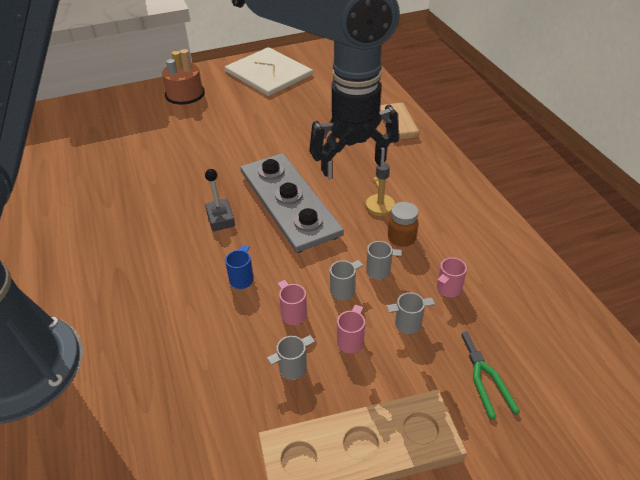

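Sound (one tag): scene (351,278), (315,265). Rejects (two tags): scene (227,270), (310,319). Pink and blue mugs are look-alikes. The lever knob is at side (212,176). Next I'll check the wrist picture.

View pics/wrist0.png

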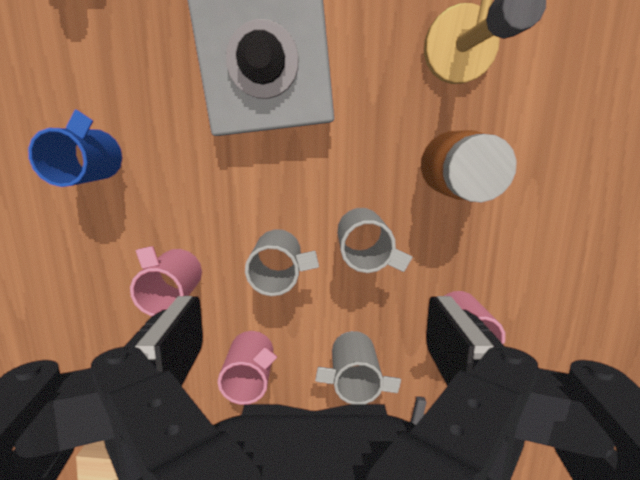

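Run:
```python
from h import *
c=cam("side")
for p,z in(((211,175),.092),((211,175),.102),((219,209),.022),((220,211),.025)): print(p,z,ray(c,p,z).round(3))
for n in("side","wrist"):
    cams.snapshot(n);c=cam(n)
    for l in("P1_mid","R1_mid","lever_tip"):
        for d in cams.regions_of(l,n):
            if d["score"]>.1: print(n,l,round(d["score"],2),np.round(d["rect"]))
        for d in cams.spot_point(l,n):
            if d["score"]>.1: print(n,l,"pt",round(d["score"],2),np.round(d["at"]),ray(c,d["at"],.03).round(3)[:2])
```

```text
(211, 175) 0.092 [0.419 0.273 0.092]
(211, 175) 0.102 [0.418 0.26  0.102]
(219, 209) 0.022 [0.419 0.243 0.022]
(220, 211) 0.025 [0.419 0.233 0.025]
side P1_mid 0.88 [364. 239. 402. 280.]
side P1_mid pt 0.91 [380. 260.] [ 0.671 -0.027]
side R1_mid 0.52 [206. 168. 222. 207.]
side R1_mid pt 0.5 [289. 206.] [0.56  0.187]
side lever_tip 0.61 [206. 168. 220. 206.]
side lever_tip pt 0.49 [210. 176.] [0.427 0.352]
wrist P1_mid 0.65 [336. 205. 412. 271.]
wrist P1_mid 0.29 [189.   3. 331. 140.]
wrist P1_mid pt 0.76 [363. 237.] [ 0.671 -0.025]
```

Wrist view: sound rims at about (366,243) and (273,270), and a reject at (358,378). The lever leans toward +y, with its hinge at about (0.419,0.237). I'll go to its far side.

Request:
drive_tool(
  linear=[
    [33, -20.5, 0],
    [33, -20.5, 0],
    [33, -20.5, 0],
    [33, -20.5, 0],
    [33, -20.5, 0],
    [33, -20.5, 0],
    [33, -20.5, 0],
    [33, -20.5, 0],
    [33, -20.5, 0],
    [33, -20.5, 0],
    [0, 0, 0],
    [0, 0, 0],
  ],
  rot=[
    [0, 0, 0],
    [0, 0, 0],
    [0, 0, 0],
    [0, 0, 0],
    [0, 0, 0],
    [0, 0, 0],
    [0, 0, 0],
    [0, 0, 0],
    [0, 0, 0],
    [0, 0, 0],
    [0, 0, 0],
    [0, 0, 0],
  ],
  hand=[0, 0, 0, 0, 0, 0, 0, 0, 0, 0, 0, 0],
  force=60,
)

```text
t: 3.35
tcp_pos: [0.4155, 0.3421, 0.3028]
tool_rot: [0.709, 0.705, 0.004, 0.003]
force: [0.1, -0.6, 0.6]
finger_gap: 0.003
```

Run:
```python
from h import *
s=manip.sense();print(s["tcp_pos"],s["tool_rot"],s["t"])
c=cam("wrist");save("wrist1",cams.snapshot("wrist"))
print(proj(c,[[.419,.273,.092],[.419,.237,.022],[.419,.198,.092]]))
for l in("lever_tip","base1"):
  for d in cams.spot_point(l,"wrist"): print(l,round(d["score"],2),np.round(d["at"]),ray(c,d["at"],.092 if l[0]=="l" else .038).round(4))
I=cams.snapshot("scene");save("scene1",cv2.resize(I[200:360,200:400],None,fx=4,fy=4)[:600])
c=cam("scene")
for l in("base1","nest1","lever_tip"):
  for d in cams.spot_point(l,"scene"): print(l,round(d["score"],2),np.round(d["at"]),ray(c,d["at"],.012 if l[0]=="n" else .038).round(4))
```

```text
[0.41550549 0.34209889 0.30282265] [0.70937095 0.70481679 0.00375356 0.0034716 ] 3.35
[[316.93019285 309.70903401]
 [315.88569047 311.435266  ]
 [317.33657418 388.65135923]]
base1 0.97 [466. 235.] [0.558  0.3203 0.038 ]
base1 0.87 [466. 326.] [0.5672 0.2271 0.038 ]
base1 0.84 [469. 409.] [0.5806 0.13   0.038 ]
base1 0.92 [392. 174.] [0.559  0.3176 0.038 ]
base1 0.81 [378. 200.] [0.5859 0.2136 0.038 ]
base1 0.77 [359. 218.] [0.5849 0.1328 0.038 ]
base1 0.52 [214. 371.] [ 0.6051 -0.3699  0.038 ]
nest1 0.94 [154. 314.] [ 0.3984 -0.3478  0.012 ]
nest1 0.94 [184. 342.] [ 0.4964 -0.3535  0.012 ]
nest1 0.85 [212. 373.] [ 0.5904 -0.3674  0.012 ]
lever_tip 0.65 [335. 142.] [0.3616 0.3356 0.038 ]
```

View pics/wrist1.png

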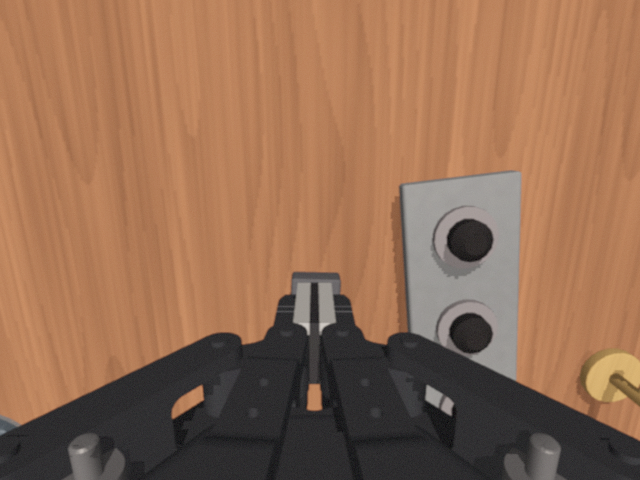

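The fingers hide the lever, but the block's front edge shows at (315,273), in line with the fingers. I'll descend behind the knob.

Request:
drive_tool(
  linear=[
    [0, 3, 36],
    [0, 0, 36],
    [0, 0, 36],
    [0, 0, 30],
    [0, 0, 10],
    [-20, 0, 0],
    [-15, 0, 0],
    [-15, 0, 0],
    [0, 0, 0],
  ],
  rot=[
    [0, 0, 0],
    [0, 0, 0],
    [0, 0, 0],
    [0, 0, 0],
    [0, 0, 0],
    [0, 0, 0],
    [0, 0, 0],
    [0, 0, 0],
    [0, 0, 0],
  ],
  hand=[0, 0, 0, 0, 0, 0, 0, 0, 0],
)

```text
t: 4.45
tcp_pos: [0.4329, 0.2836, 0.1497]
tool_rot: [0.717, 0.697, 0.01, 0.005]
force: [-0.6, 0.0, 0.4]
finger_gap: -0.002
```

Request:
drive_tool(
  linear=[
    [30, 0, 0],
    [20, -5, 0],
    [0, -10, 0],
    [0, 0, 0],
  ],
  rot=[
    [0, 0, 0],
    [0, 0, 1.5],
    [0, 0, 0],
    [0, 0, 0],
  ],
  hand=[0, 0, 0, 0],
)

```text
t: 4.78
tcp_pos: [0.4227, 0.333, 0.1498]
tool_rot: [0.73, 0.683, 0.01, 0.005]
force: [-0.4, -0.5, 0.9]
finger_gap: -0.004
```

Run:
```python
from h import *
s=manip.sense();print(s["tcp_pos"],s["t"]);print(R.from_quat(s["tool_rot"]).as_matrix().round(4))
I=cams.snapshot("side");J=cams.snapshot("scene");print(proj(cam("scene"),[.418,.237,.06]))
save("lev1",np.hstack([cv2.resize(I[120:240,150:270],None,fx=3,fy=3),cv2.resize(J[100:220,270:390],None,fx=3,fy=3)]))
```

```text
[0.42269941 0.33304433 0.14978104] 4.7833
[[ 0.0667  0.9975  0.0221]
 [ 0.9977 -0.0668  0.0068]
 [ 0.0083  0.0216 -0.9997]]
[[330.40899407 161.23415712]]
```

View pics/lev1.png

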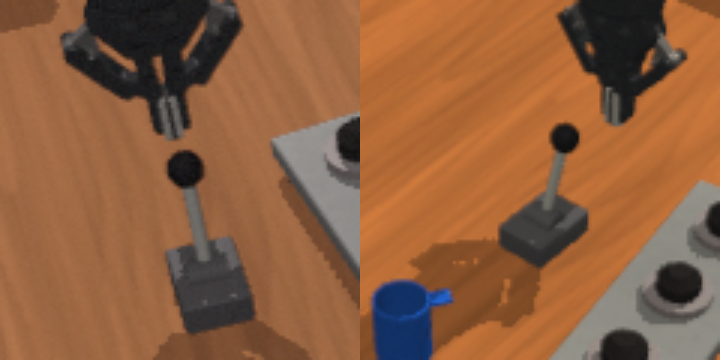

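```bash
cat >> h.py <<'E'
def tri(pts):
    A=[]
    for n,p in pts:
        K,r,t=cam(n);P=K@np.hstack([cv2.Rodrigues(r)[0],t]);A+=[p[0]*P[2]-P[0],p[1]*P[2]-P[1]]
    X=np.linalg.svd(np.array(A))[2][-1];return X[:3]/X[3]
def to(x,y,z,yaw=0):
    "shift in tool axes (mm) to reach world TCP and the residual turn (deg, tool axes) to straight-down with tool x at yaw from world +y (world ccw)"
    s=manip.sense();T=R.from_quat(s["tool_rot"]);d=T.inv().apply(np.array([x,y,z])-s["tcp_pos"])*1000
    M=R.from_euler("z",yaw,degrees=True)*R.from_matrix([[0,1,0],[1,0,0],[0,0,-1]])
    print("pos",s["tcp_pos"].round(4),"t",round(s["t"],2),"shift",d.round(1),"rot",np.degrees((T.inv()*M).as_rotvec()).round(2))
E
python3 - <<'E'
from h import *
print("knob",tri([("side",(211.7,176)),("scene",(338,145.7))]))
print("block top front corners",ray(cam("side"),(150+181/3,120+304/3),.025),ray(cam("side"),(150+246/3,120+289/3),.025))
print("block scene: ",[ray(cam("scene"),(270+(u-360)/3,100+v/3),.025).round(3)for u,v in((500,232),(541,250),(588,214),(552,194))])
to(.420,.333,.15)
E
```

```text
knob [0.4196801  0.26612761 0.09423339]
block top front corners [0.39272962 0.20844257 0.025     ] [0.43884871 0.20677301 0.025     ]
block scene:  [array([0.405, 0.196, 0.025]), array([0.447, 0.2  , 0.025]), array([0.451, 0.264, 0.025]), array([0.409, 0.266, 0.025])]
pos [0.4245 0.333  0.1501] t 4.88 shift [-0.3 -4.5  0. ] rot [ 1.42 -0.51 -3.87]
```

Request:
drive_tool(
  linear=[
    [0, -4.5, 0],
    [-20, 0, 0],
    [-15, 0, 0],
    [-15, 0, 0],
    [-15, 0, 0],
    [-15, 0, 0],
    [-15, 0, 0],
    [0, 0, 0],
  ],
  rot=[
    [1.4, -0.5, -3.9],
    [0, 0, 0],
    [0, 0, 0],
    [0, 0, 0],
    [0, 0, 0],
    [0, 0, 0],
    [0, 0, 0],
    [0, 0, 0],
  ],
  hand=[0, 0, 0, 0, 0, 0, 0, 0],
)

```text
t: 5.55
tcp_pos: [0.4221, 0.2316, 0.1513]
tool_rot: [0.706, 0.708, 0.002, 0.0]
force: [-0.0, 0.3, 0.8]
finger_gap: 0.001
```

Run:
```python
from h import *
print(manip.sense()["force"]);to(.420,.20,.15)
for n in("side","scene"):
  cams.snapshot(n)
  for d in cams.spot_point("lever_tip",n): print(n,round(d["score"],2),np.round(d["at"]))
```

```text
[-0.03653944  0.31545206  0.78574115]
pos [0.4221 0.2316 0.1513] t 5.55 shift [-31.6  -2.2   1.3] rot [ 0.18 -0.1   0.16]
side 0.6 [217. 194.]
scene 0.64 [321. 152.]
```

Request:
drive_tool(
  linear=[
    [-10, -2, 0],
    [-10, 0, 0],
    [-8, 0, 0],
    [-6, 0, 0],
    [-4, 0, 0],
    [0, 0, 0],
    [0, 0, 0],
  ],
  rot=[
    [0, 0, 0],
    [0, 0, 0],
    [0, 0, 0],
    [0, 0, 0],
    [0, 0, 0],
    [0, 0, 0],
    [0, 0, 0],
  ],
  hand=[0, 0, 0, 0, 0, 0, 0],
)

```text
t: 6.33
tcp_pos: [0.4204, 0.2209, 0.1522]
tool_rot: [0.716, 0.698, 0.025, -0.013]
force: [-0.1, -0.7, -0.1]
finger_gap: -0.001
```

Run:
```python
from h import *
print(manip.sense()["force"]);to(.420,.20,.15)
I=cams.snapshot("side");J=cams.snapshot("scene")
save("lev2",np.hstack([cv2.resize(I[120:240,150:270],None,fx=3,fy=3),cv2.resize(J[100:220,270:390],None,fx=3,fy=3)]))
```

```text
[-0.13691999 -0.74801169 -0.0908994 ]
pos [0.4204 0.2209 0.1522] t 6.33 shift [-21.    0.1   1. ] rot [ 1.   -3.05 -1.49]
```

View pics/lev2.png

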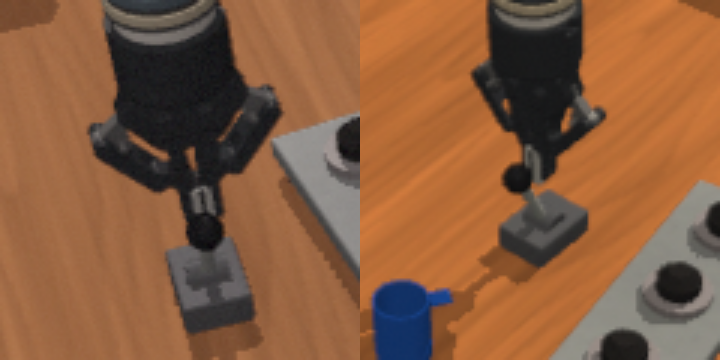

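The TCP stalled at y=0.221, which puts the knob at about y=0.197, its off stop. I'll back off, rise, and fly over the flasks.

Request:
drive_tool(
  linear=[
    [20, 0, 0],
    [0, 0, -40],
    [0, 0, -40],
    [0, 0, -40],
    [0, 0, -40],
    [0, 0, -40],
    [-39, 15, 0],
    [-39, 15, 0],
    [-39, 15, 0],
    [-39, 15, 0],
    [-39, 15, 0],
    [-39, 15, 0],
    [-39, 15, 0],
    [-39, 15, 0],
    [-39, 15, 0],
    [-30, 15, 0],
    [0, 0, 0],
    [0, 0, 0],
  ],
  rot=[
    [1, -3, -1.5],
    [0, 0, 0],
    [0, 0, 0],
    [0, 0, 0],
    [0, 0, 0],
    [0, 0, 0],
    [0, 0, 0],
    [0, 0, 0],
    [0, 0, 0],
    [0, 0, 0],
    [0, 0, 0],
    [0, 0, 0],
    [0, 0, 0],
    [0, 0, 0],
    [0, 0, 0],
    [0, 0, 0],
    [0, 0, 0],
    [0, 0, 0],
  ],
  hand=[0, 0, 0, 85, 85, 85, 85, 85, 85, 85, 85, 85, 85, 85, 85, 85, 85, 85],
)

```text
t: 7.93
tcp_pos: [0.5697, -0.155, 0.3579]
tool_rot: [0.708, 0.706, -0.016, 0.001]
force: [0.8, 0.4, 0.0]
finger_gap: 0.997
```

```bash
cat >> h.py <<'E'
def snapw(name):
    c=cam("wrist");I=cams.snapshot("wrist");save(name,I);return c,I
E
python3 - <<'E'
from h import *
to(.57,-.15,.36)
snapw("w2")
print(tri([("side",(218.3,197)),("scene",(322.3,159.7))]))
E
```

```text
pos [ 0.5697 -0.155   0.3579] t 7.93 shift [ 5.   0.3 -2.2] rot [-1.23  1.38 -0.12]
[0.41750629 0.20264874 0.08743114]
```

View pics/w2.png

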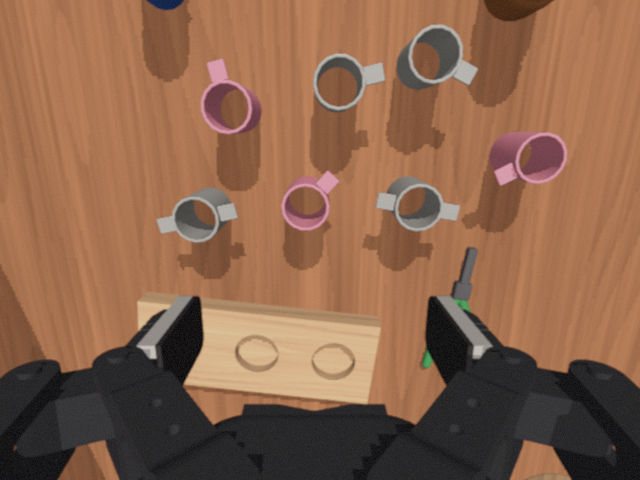

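Rims: sound B (340,82), with its tag at (374,74), and sound A (437,55), with its tag at (466,72). Reject C (197,219) and reject D (418,204) each have two tags. Nest circles show at (257,352) and (333,361). I'll refine these by fitting circles.

```bash
cat >> h.py <<'E'
from scipy.optimize import minimize
def fitc(c,I,xy,circs,rng=.012):
    "circs: list of (z,r). best xy by gradient magnitude along projected circles"
    g=cv2.GaussianBlur(I,(0,0),1.0).astype(float)
    G=sum(np.hypot(cv2.Sobel(g[:,:,k],-1,1,0),cv2.Sobel(g[:,:,k],-1,0,1)) for k in range(3)); G=np.minimum(G,250).astype(np.float32)
    a=np.linspace(0,2*np.pi,90,endpoint=False)
    def sc(p):
        m=0
        for z,r in circs:
            q=proj(c,np.c_[p[0]+r*np.cos(a),p[1]+r*np.sin(a),0*a+z]).astype(np.float32)
            m+=cv2.remap(G,q[:,:1],q[:,1:],cv2.INTER_LINEAR).mean()
        return -m
    best=min(((xy[0]+i,xy[1]+j) for i in np.arange(-rng,rng+.001,.002) for j in np.arange(-rng,rng+.001,.002)),key=sc)
    r=minimize(sc,best,method="Nelder-Mead",options=dict(initial_simplex=[best,(best[0]+.002,best[1]),(best[0],best[1]+.002)],xatol=1e-4))
    return r.x,-r.fun
E
python3 - <<'E'
from h import *
c=cam("wrist");I=cams.snapshot("wrist");O=I.copy()
def draw(p,z,r):
    a=np.linspace(0,6.28,60);q=proj(c,np.c_[p[0]+r*np.cos(a),p[1]+r*np.sin(a),0*a+z]);cv2.polylines(O,[q.astype(int)],True,(0,255,0))
for n,px,tg in(("A",(437,55),[(466,72)]),("B",(340,82),[(374,74)]),("C",(197,219),[(167,225),(228,212)]),("D",(418,204),[(386,202),(450,211)])):
    e=ray(c,px,.06);p,s=fitc(c,I,e,[(.06,.024),(.06,.021)]);draw(p,.06,.024)
    t=[ray(c,q,.0525)[:2] for q in tg]; v=(t[-1]-(t[0] if len(t)>1 else p))
    print(n,e.round(4)[:2],p.round(4),round(s),"tag deg",np.degrees(np.arctan2(v[1],v[0])).round(1))
for px in((257,352),(333,361)):
    e=ray(c,px,.027);p,s=fitc(c,I,e,[(.027,.0265)]);draw(p,.027,.0265);print("nest",e.round(4)[:2],p.round(4),round(s))
save("ov",O)
J=cv2.imread("pics/wrist1.png")[:,:,::-1].copy()
E
```

```text
A [ 0.6719 -0.0261] [ 0.6701 -0.0249] 483 tag deg -24.4
B [ 0.5868 -0.0478] [ 0.5857 -0.0471] 483 tag deg 11.7
C [ 0.4449 -0.1755] [ 0.4421 -0.1751] 469 tag deg 12.2
D [ 0.6655 -0.1597] [ 0.6665 -0.1623] 467 tag deg -8.0
nest [ 0.4921 -0.3509] [ 0.4912 -0.3521] 238
nest [ 0.5853 -0.3625] [ 0.5846 -0.3625] 239
```

View pics/ov.png

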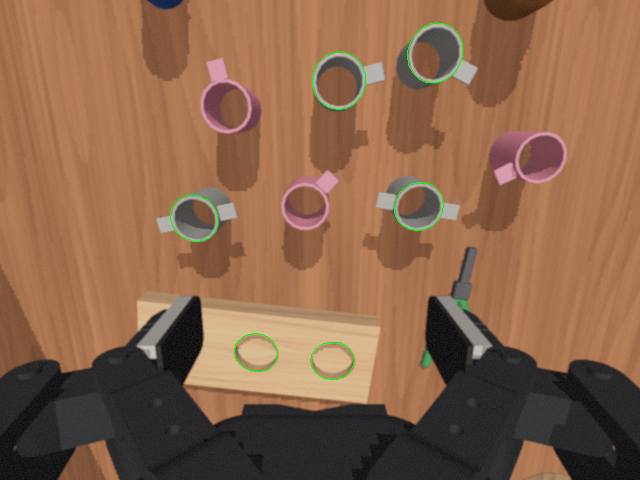

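All fits overlay well. Picking reject C first, with the jaws across its tags (tool yaw -78°).

Request:
drive_tool(
  linear=[
    [-5, -32, 25],
    [-5, -32, 25],
    [-5, -32, 25],
    [-5, -32, 25],
    [0, 0, 0],
    [0, 0, 0],
    [0, 0, 0],
    [0, 0, 0],
    [0, 0, 0],
    [0, 0, 0],
    [0, 0, 0],
    [0, 0, 0],
    [0, 0, 0],
    [0, 0, 0],
    [0, 0, 0],
    [0, 0, 0],
  ],
  rot=[
    [-1.2, 1.4, 0],
    [0, 0, 0],
    [0, 0, 0],
    [0, 0, 0],
    [0, 0, 7.1],
    [0, 0, 7.1],
    [0, 0, 7.1],
    [0, 0, 7.1],
    [0, 0, 7.1],
    [0, 0, 7.1],
    [0, 0, 7.1],
    [0, 0, 7.1],
    [0, 0, 7.1],
    [0, 0, 7.1],
    [0, 0, 6.8],
    [0, 0, 0],
  ],
  hand=[66, 66, 66, 66, 66, 66, 66, 66, 66, 66, 66, 66, 66, 66, 66, 66],
)

```text
t: 9.37
tcp_pos: [0.4235, -0.1455, 0.2578]
tool_rot: [0.995, 0.104, -0.003, -0.006]
force: [-0.6, -0.2, -0.8]
finger_gap: 0.774
```

Run:
```python
from h import *
to(.4421,-.1751,.15,-77.8)
c=cam("wrist");I=cams.snapshot("wrist")
print(fitc(c,I,(.4421,-.1751),[(.06,.024),(.06,.021)]))
```

```text
pos [ 0.4235 -0.1455  0.2578] t 9.37 shift [ 12.7  34.2 107.3] rot [-0.74  0.32 -0.24]
(array([ 0.44196238, -0.17555232]), np.float64(472.88092041015625))
```

Request:
drive_tool(
  linear=[
    [6.5, 17, 20],
    [6.5, 17, 30],
    [0, 0, 30],
    [0, 0, 20],
    [0, 0, 0],
  ],
  rot=[
    [-0.7, 0.3, -0.2],
    [0, 0, 0],
    [0, 0, 0],
    [0, 0, 0],
    [0, 0, 0],
  ],
  hand=[66, 66, 66, 66, 66],
)

```text
t: 9.83
tcp_pos: [0.4458, -0.1737, 0.158]
tool_rot: [0.993, 0.12, 0.004, 0.003]
force: [-0.3, 0.8, 0.3]
finger_gap: 0.775
```

Run:
```python
from h import *
to(.4420,-.1755,.096,-77.8)
```

```text
pos [ 0.4458 -0.1737  0.158 ] t 9.83 shift [-4.6  0.4 62. ] rot [ 0.43 -0.42  1.62]
```

Request:
drive_tool(
  linear=[
    [-4.6, 0.4, 20],
    [0, 0, 20],
    [0, 0, 15],
    [0, 0, 7],
    [0, 0, 0],
    [0, 0, 0],
    [0, 0, 0],
    [0, 0, 0],
    [0, 0, 0],
    [0, 0, 0],
  ],
  rot=[
    [0.4, -0.4, 1.6],
    [0, 0, 0],
    [0, 0, 0],
    [0, 0, 0],
    [0, 0, 0],
    [0, 0, 0],
    [0, 0, 0],
    [0, 0, 0],
    [0, 0, 0],
    [0, 0, 0],
  ],
  hand=[66, 66, 66, 66, 66, 30, 30, 30, 30, 30],
  force=50,
)

```text
t: 10.67
tcp_pos: [0.4441, -0.1734, 0.1015]
tool_rot: [0.993, 0.116, 0.003, 0.003]
force: [-0.7, -0.6, -2.6]
finger_gap: 0.555
```

Request:
drive_tool(
  linear=[
    [0, 0, 0],
    [0, 0, -20],
    [0, 0, -35],
    [0, 0, -35],
    [0, 0, -20],
    [0, 0, 0],
    [0, 0, 0],
  ],
  rot=[
    [0, 0, 0],
    [0, 0, 0],
    [0, 0, 0],
    [0, 0, 0],
    [0, 0, 0],
    [0, 0, 0],
    [0, 0, 0],
  ],
  hand=[30, 30, 30, 30, 30, 30, 30],
)

```text
t: 11.25
tcp_pos: [0.4421, -0.1722, 0.2151]
tool_rot: [0.993, 0.116, 0.001, 0.001]
force: [0.1, 0.6, -1.9]
finger_gap: 0.551
```

```bash
cat >> h.py <<'E'
def held(dz=.012,grip=.054):
    "rim centre of the held flask relative to the TCP, world axes; dz: grasp point above flask mid"
    c=cam("wrist");s=manip.sense();I=cams.snapshot("wrist");save("held",I);T=R.from_quat(s["tool_rot"])
    g=s["tcp_pos"]+T.apply([0,0,grip]); z=g[2]-dz+.03
    p,sc=fitc(c,I,g[:2],[(z,.024),(z,.021)])
    d=T.inv().apply([*(p-g[:2]),0])*1000
    print("held rim",p.round(4),"score",round(sc),"offset from grip axis, tool mm",d.round(1),"world mm",((p-s["tcp_pos"][:2])*1000).round(1))
E
python3 - <<'E'
from h import *
held(); to(.4912,-.3521,.2,-77.8)
E
```

```text
held rim [ 0.4418 -0.1723] score 346 offset from grip axis, tool mm [-0.5 -0.1 -0. ] world mm [-0.3 -0.1]
pos [ 0.4421 -0.1722  0.2147] t 11.3 shift [  6.4 186.3  15.1] rot [ 0.12 -0.12  1.09]
```

Request:
drive_tool(
  linear=[
    [1.5, 37, 3],
    [1.5, 37, 3],
    [1.5, 37, 3],
    [1.5, 37, 3],
    [0, 34, 3],
    [0, 0, 0],
    [0, 0, 0],
  ],
  rot=[
    [0, 0, 1],
    [0, 0, 0],
    [0, 0, 0],
    [0, 0, 0],
    [0, 0, 0],
    [0, 0, 0],
    [0, 0, 0],
  ],
  hand=[30, 30, 30, 30, 30, 30, 30],
)

```text
t: 11.88
tcp_pos: [0.4825, -0.3499, 0.183]
tool_rot: [0.994, 0.108, -0.008, -0.009]
force: [0.2, 0.6, -3.0]
finger_gap: 0.557
```

Run:
```python
from h import *
held(.0175); to(.4912,-.3521,.145,-77.8)
```

```text
held rim [ 0.4788 -0.3487] score 464 offset from grip axis, tool mm [-2.6 -0.8  0.1] world mm [-3.6  1.1]
pos [ 0.4825 -0.3502  0.1829] t 11.93 shift [ 8.5  4.4 37.7] rot [-1.03  0.75  0.24]
```

View pics/held.png

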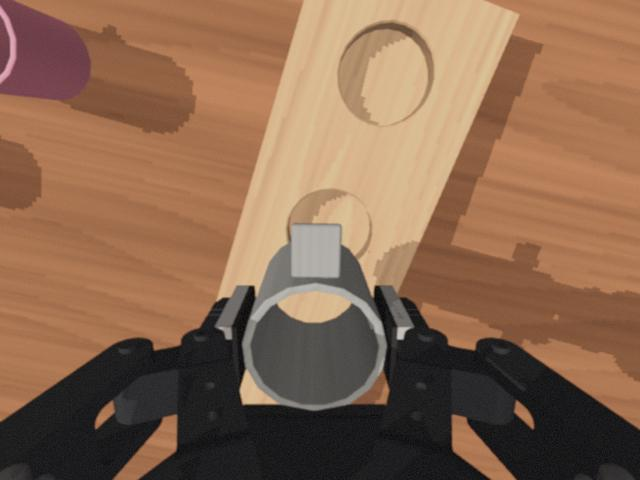

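Clear view: nest3 at (387,73), nest2 at (330,222), and the flask is held upright.

Run:
```python
from h import *
c=cam("wrist");I=cams.snapshot("wrist")
for e in((.4912,-.3521),(.5846,-.3625)): print(fitc(c,I,e,[(.027,.0265)],.008))
to(.4936,-.3516,.145,-77.8)
```

```text
(array([ 0.49142689, -0.35333554]), np.float64(161.062255859375))
(array([ 0.58427427, -0.36359787]), np.float64(230.52806091308594))
pos [ 0.4825 -0.3489  0.1835] t 11.98 shift [10.8  5.8 38.3] rot [-1.07  0.75  0.29]
```

Request:
drive_tool(
  linear=[
    [10.8, 6, 15],
    [0, 0, 15],
    [0, 0, 5],
    [0, 0, 0],
  ],
  rot=[
    [-1, 0.7, 0.3],
    [0, 0, 0],
    [0, 0, 0],
    [0, 0, 0],
  ],
  hand=[30, 30, 30, 30],
)

```text
t: 12.32
tcp_pos: [0.4924, -0.3462, 0.1451]
tool_rot: [0.994, 0.108, -0.003, -0.004]
force: [0.0, 0.2, -2.6]
finger_gap: 0.555
```

Run:
```python
from h import *
held(.0175); to(.4936,-.3520,.145,-77.8)
```

```text
held rim [ 0.4893 -0.3456] score 475 offset from grip axis, tool mm [-2.7 -0.9  0. ] world mm [-3.1  0.6]
pos [ 0.4922 -0.3459  0.1454] t 12.37 shift [0.1 6.2 0.3] rot [-0.5   0.27  0.16]
```

Request:
drive_tool(
  linear=[
    [0.3, 7.2, 0],
    [0, 0, 0],
  ],
  rot=[
    [-0.5, 0.3, 0.2],
    [0, 0, 0],
  ],
  hand=[30, 30],
)

```text
t: 12.53
tcp_pos: [0.4943, -0.3521, 0.1461]
tool_rot: [0.994, 0.107, 0.0, 0.0]
force: [-0.7, -0.4, -2.6]
finger_gap: 0.559
```

Run:
```python
from h import *
held(.0175); to(.4936,-.3520,.1135,-77.8)
```

```text
held rim [ 0.4915 -0.3517] score 478 offset from grip axis, tool mm [-2.7 -1.  -0. ] world mm [-2.8  0.3]
pos [ 0.494  -0.3514  0.1462] t 12.58 shift [-0.6  0.5 32.7] rot [-0.04 -0.03  0.04]
```

Request:
drive_tool(
  linear=[
    [-0.5, 1, 10],
    [0, 0, 8],
    [0, 0, 6],
    [0, 0, 4],
    [0, 0, 3],
    [0, 0, 0],
  ],
  rot=[
    [0, 0, 0],
    [0, 0, 0],
    [0, 0, 0],
    [0, 0, 0],
    [0, 0, 0],
    [0, 0, 0],
  ],
  hand=[30, 30, 30, 30, 30, 30],
)

```text
t: 13.08
tcp_pos: [0.4938, -0.3542, 0.1162]
tool_rot: [0.994, 0.107, 0.001, 0.002]
force: [-0.4, 0.5, -2.5]
finger_gap: 0.557
```

Already 12 mm into the nest with no contact force. Now the last 3 mm, then release.

Request:
drive_tool(
  linear=[
    [0, 0, 2],
    [0, 0, 1.5],
    [0, 0, 1],
    [0, 0, 0],
    [0, 0, 0],
    [0, 0, 0],
    [0, 0, 0],
    [0, 0, -15],
    [0, 0, -30],
    [0, 0, -35],
    [0, 0, -35],
    [0, 0, -25],
    [0, 0, 0],
  ],
  rot=[
    [0, 0, 0],
    [0, 0, 0],
    [0, 0, 0],
    [0, 0, 0],
    [0, 0, 0],
    [0, 0, 0],
    [0, 0, 0],
    [0, 0, 0],
    [0, 0, 0],
    [0, 0, 0],
    [0, 0, 0],
    [0, 0, 0],
    [0, 0, 0],
  ],
  hand=[30, 30, 30, 30, 62, 62, 62, 66, 66, 66, 66, 66, 66],
)

```text
t: 14.17
tcp_pos: [0.494, -0.354, 0.2551]
tool_rot: [0.994, 0.107, 0.0, 0.0]
force: [0.7, -0.8, 0.4]
finger_gap: 0.774
```

Run:
```python
from h import *
c,I=snapw("w4")
print(fitc(c,I,(.4912,-.3528),[(.072,.024),(.072,.021)],.006), fitc(c,I,(.4912,-.3528),[(.087,.024),(.087,.021)],.006))
print("D",fitc(c,I,(.6665,-.1623),[(.06,.024),(.06,.021)],.02))
to(.6665,-.1623,.2,-98)
```

```text
(array([ 0.49202977, -0.35347202]), np.float64(420.1346435546875)) (array([ 0.49898673, -0.35229123]), np.float64(345.66387939453125))
D (array([ 0.6465, -0.1823]), np.float64(0.0))
pos [ 0.4935 -0.3534  0.2533] t 14.22 shift [ 209.6 -150.1   53.3] rot [-0.06  0.06 20.23]
```

Request:
drive_tool(
  linear=[
    [30, -21.5, 0],
    [30, -21.5, 0],
    [30, -21.5, 0],
    [30, -21.5, 0],
    [30, -21.5, 0],
    [30, -21.5, 0],
    [29, -21, 0],
    [0, 0, 0],
    [0, 0, 0],
    [0, 0, 0],
    [0, 0, 0],
  ],
  rot=[
    [0, 0, 0],
    [0, 0, 0],
    [0, 0, 0],
    [0, 0, 0],
    [0, 0, 0],
    [0, 0, 0],
    [0, 0, 0],
    [0, 0, 7],
    [0, 0, 7],
    [0, 0, 6],
    [0, 0, 0],
  ],
  hand=[66, 66, 66, 66, 66, 66, 66, 66, 66, 66, 66],
)

```text
t: 15.13
tcp_pos: [0.6691, -0.1514, 0.2355]
tool_rot: [0.997, -0.077, -0.01, -0.004]
force: [0.1, 0.4, 0.6]
finger_gap: 0.768
```

Run:
```python
from h import *
c,I=snapw("w5")
print("D",fitc(c,I,(.6665,-.1623),[(.06,.024),(.06,.021)],.01))
to(.6665,-.1623,.16,-98)
```

```text
D (array([ 0.6664897 , -0.16288637]), np.float64(475.0301513671875))
pos [ 0.6688 -0.1514  0.2352] t 15.18 shift [ 1.1 11.7 75.1] rot [-0.43  1.29 -0.66]
```

Request:
drive_tool(
  linear=[
    [0, 11, 25],
    [0, 0, 30],
    [0, 0, 15],
    [0, 0, 0],
  ],
  rot=[
    [-0.4, 1.3, -0.7],
    [0, 0, 0],
    [0, 0, 0],
    [0, 0, 0],
  ],
  hand=[66, 66, 66, 66],
)

```text
t: 15.52
tcp_pos: [0.6663, -0.1632, 0.1616]
tool_rot: [0.998, -0.064, 0.001, 0.0]
force: [-0.8, 0.2, -1.3]
finger_gap: 0.772
```

Run:
```python
from h import *
to(.6665,-.1628,.1,-98)
```

```text
pos [ 0.6663 -0.1632  0.1616] t 15.52 shift [ 0.  -0.5 61.6] rot [ 0.01 -0.11  0.72]
```

Request:
drive_tool(
  linear=[
    [0, -0.5, 20],
    [0, 0, 20],
    [0, 0, 14],
    [0, 0, 6],
    [0, 0, 0],
    [0, 0, 0],
    [0, 0, 0],
    [0, 0, 0],
    [0, 0, 0],
    [0, 0, 0],
  ],
  rot=[
    [0, 0, 0.7],
    [0, 0, 0],
    [0, 0, 0],
    [0, 0, 0],
    [0, 0, 0],
    [0, 0, 0],
    [0, 0, 0],
    [0, 0, 0],
    [0, 0, 0],
    [0, 0, 0],
  ],
  hand=[66, 66, 66, 66, 66, 30, 30, 30, 30, 30],
)

```text
t: 16.35
tcp_pos: [0.6677, -0.1656, 0.1031]
tool_rot: [0.998, -0.066, 0.003, 0.001]
force: [-0.2, 0.3, -0.3]
finger_gap: 0.553
```

Request:
drive_tool(
  linear=[
    [0, 0, 0],
    [0, 0, -20],
    [0, 0, -35],
    [0, 0, -35],
    [0, 0, -20],
    [0, 0, 0],
    [0, 0, 0],
  ],
  rot=[
    [0, 0, 0],
    [0, 0, 0],
    [0, 0, 0],
    [0, 0, 0],
    [0, 0, 0],
    [0, 0, 0],
    [0, 0, 0],
  ],
  hand=[30, 30, 30, 30, 30, 30, 30],
)

```text
t: 16.93
tcp_pos: [0.6659, -0.1645, 0.216]
tool_rot: [0.998, -0.066, 0.001, 0.0]
force: [0.4, 0.4, -2.1]
finger_gap: 0.551
```

Run:
```python
from h import *
held(.0175); to(.5860,-.3630,.2,-98)
```

```text
held rim [ 0.6659 -0.1638] score 474 offset from grip axis, tool mm [-0.2 -0.8 -0. ] world mm [-0.   0.8]
pos [ 0.6661 -0.1646  0.216 ] t 16.98 shift [-53.4 207.2  15.9] rot [ 0.02 -0.14  0.45]
```

Request:
drive_tool(
  linear=[
    [-9, 34, 2],
    [-9, 34, 2],
    [-9, 34, 2],
    [-9, 34, 2],
    [-9, 34, 2],
    [-9, 32, 2],
    [0, 0, 0],
    [0, 0, 0],
  ],
  rot=[
    [0, 0, 0],
    [0, 0, 0],
    [0, 0, 0],
    [0, 0, 0],
    [0, 0, 0],
    [0, 0, 0],
    [0, 0, 0],
    [0, 0, 0],
  ],
  hand=[30, 30, 30, 30, 30, 30, 30, 30],
)

```text
t: 17.65
tcp_pos: [0.5788, -0.3593, 0.1854]
tool_rot: [0.998, -0.063, -0.009, -0.007]
force: [-0.1, -0.1, -1.0]
finger_gap: 0.555
```

Run:
```python
from h import *
to(.5848,-.3635,.148,-98)
```

```text
pos [ 0.5788 -0.3593  0.1854] t 17.65 shift [ 7.2  3.8 37.3] rot [-0.71  1.03  0.8 ]
```

Request:
drive_tool(
  linear=[
    [7, 3.8, 15],
    [0, 0, 16],
    [0, 0, 6],
    [0, 0, 0],
    [0, 0, 0],
  ],
  rot=[
    [-0.7, 1, 0.8],
    [0, 0, 0],
    [0, 0, 0],
    [0, 0, 0],
    [0, 0, 0],
  ],
  hand=[30, 30, 30, 30, 30],
)

```text
t: 18.07
tcp_pos: [0.5833, -0.3599, 0.1401]
tool_rot: [0.998, -0.07, -0.004, -0.004]
force: [-0.7, 0.5, -0.7]
finger_gap: 0.556
```

Run:
```python
from h import *
held(.019); to(.5848,-.3635,.148,-98)
```

```text
held rim [ 0.5826 -0.3554] score 294 offset from grip axis, tool mm [-0.8 -4.   0. ] world mm [-0.7  4.5]
pos [ 0.5833 -0.3597  0.1402] t 18.12 shift [ 1.9  3.5 -7.8] rot [-0.39  0.54 -0.01]
```

Request:
drive_tool(
  linear=[
    [1.9, 3.5, 0],
    [0, 0, 0],
  ],
  rot=[
    [-0.4, 0.5, 0],
    [0, 0, 0],
  ],
  hand=[30, 30],
)

```text
t: 18.28
tcp_pos: [0.5857, -0.3628, 0.141]
tool_rot: [0.998, -0.069, 0.0, 0.001]
force: [0.8, 0.0, -1.2]
finger_gap: 0.554
```

Run:
```python
from h import *
held(.019); to(.5848,-.3635,.148,-98)
```

```text
held rim [ 0.5876 -0.3603] score 294 offset from grip axis, tool mm [ 1.5 -2.8 -0. ] world mm [1.9 2.5]
pos [ 0.5857 -0.3625  0.1413] t 18.33 shift [-0.8  1.1 -6.7] rot [ 0.05 -0.05  0.09]
```

View pics/held.png

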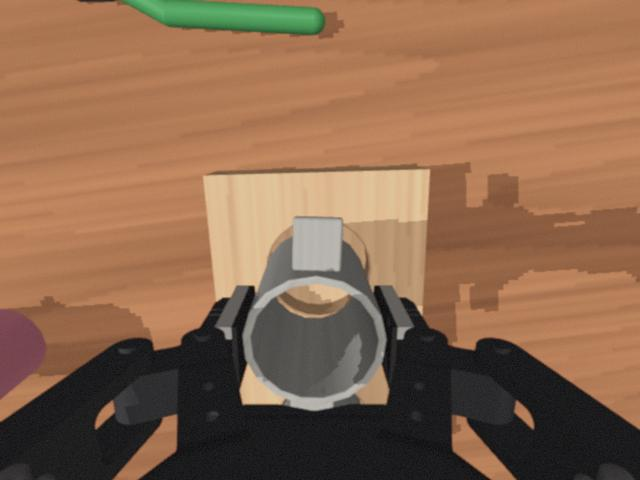

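The flask is held squarely over the nest and the rim-fit drop comes from lighting, so I'll insert.

Request:
drive_tool(
  linear=[
    [-0.8, 0.8, 8],
    [0, 0, 8],
    [0, 0, 5],
    [0, 0, 3],
    [0, 0, 2],
    [0, 0, 0],
  ],
  rot=[
    [0, 0, 0],
    [0, 0, 0],
    [0, 0, 0],
    [0, 0, 0],
    [0, 0, 0],
    [0, 0, 0],
  ],
  hand=[30, 30, 30, 30, 30, 30],
)

```text
t: 18.83
tcp_pos: [0.5855, -0.3638, 0.1145]
tool_rot: [0.998, -0.069, 0.002, 0.001]
force: [1.1, 1.6, -2.4]
finger_gap: 0.552
```

Request:
drive_tool(
  linear=[
    [0, 0, 1],
    [0, 0, 0],
    [0, 0, 0],
    [0, 0, 0],
    [0, 0, 0],
    [0, 0, -15],
    [0, 0, -30],
    [0, 0, -35],
    [0, 0, -35],
    [0, 0, -35],
    [0, 0, 0],
  ],
  rot=[
    [0, 0, 0],
    [0, 0, 0],
    [0, 0, 0],
    [0, 0, 0],
    [0, 0, 0],
    [0, 0, 0],
    [0, 0, 0],
    [0, 0, 0],
    [0, 0, 0],
    [0, 0, 0],
    [0, 0, 0],
  ],
  hand=[30, 62, 62, 62, 62, 66, 66, 66, 66, 66, 66],
)

```text
t: 19.75
tcp_pos: [0.5852, -0.3636, 0.2742]
tool_rot: [0.998, -0.069, 0.002, 0.001]
force: [1.8, -1.2, 1.2]
finger_gap: 0.772
```

Run:
```python
from h import *
c,I=snapw("w6")
for z in(.072,.087): print(fitc(c,I,(.5846,-.363),[(z,.024),(z,.021)],.008))
to(.5857,-.0471,.25,-78.3)
```

```text
(array([ 0.58766574, -0.36355594]), np.float64(395.93963623046875))
(array([ 0.59217094, -0.36416407]), np.float64(372.53662109375))
pos [ 0.5843 -0.3629  0.2715] t 19.8 shift [ -42.1 -313.    21.3] rot [  0.05  -0.03 -19.62]
```

Request:
drive_tool(
  linear=[
    [-4, -35, 0],
    [-4, -35, 0],
    [-4, -35, 0],
    [-4, -35, 0],
    [-4, -35, 0],
    [-4, -35, 0],
    [-4, -35, 5],
    [-4, -35, 5],
    [-5, -30, 5],
    [0, 0, 0],
    [0, 0, 0],
    [0, 0, 0],
    [0, 0, 0],
  ],
  rot=[
    [0, 0, 0],
    [0, 0, 0],
    [0, 0, 0],
    [0, 0, 0],
    [0, 0, 0],
    [0, 0, 0],
    [0, 0, 0],
    [0, 0, 0],
    [0, 0, 0],
    [0, 0, -7],
    [0, 0, -7],
    [0, 0, -5.6],
    [0, 0, 0],
  ],
  hand=[66, 66, 66, 66, 66, 66, 66, 66, 66, 66, 66, 66, 66],
)

```text
t: 20.88
tcp_pos: [0.585, -0.0361, 0.2559]
tool_rot: [0.994, 0.106, -0.001, 0.002]
force: [-0.1, -0.3, -0.7]
finger_gap: 0.774
```

Run:
```python
from h import *
c,I=snapw("w7")
print("B",fitc(c,I,(.5857,-.0471),[(.06,.024),(.06,.021)],.01))
print("A",fitc(c,I,(.6701,-.0249),[(.06,.024),(.06,.021)],.01))
to(.5857,-.0471,.16,-78.3)
```

```text
B (array([ 0.5856658 , -0.04710753]), np.float64(491.91778564453125))
A (array([ 0.670414  , -0.02493121]), np.float64(485.64813232421875))
pos [ 0.5848 -0.0362  0.2558] t 20.93 shift [-1.1 10.6 95.8] rot [0.16 0.19 0.26]
```

Request:
drive_tool(
  linear=[
    [-1, 10.5, 25],
    [0, 0, 30],
    [0, 0, 30],
    [0, 0, 10],
    [0, 0, 0],
  ],
  rot=[
    [0.2, 0.2, 0.2],
    [0, 0, 0],
    [0, 0, 0],
    [0, 0, 0],
    [0, 0, 0],
  ],
  hand=[66, 66, 66, 66, 66],
)

```text
t: 21.35
tcp_pos: [0.5883, -0.0488, 0.1608]
tool_rot: [0.995, 0.095, 0.004, 0.001]
force: [-0.3, 0.1, 0.2]
finger_gap: 0.772
```

Run:
```python
from h import *
to(.5857,-.0471,.1,-78.3)
```

```text
pos [ 0.5883 -0.0488  0.1608] t 21.35 shift [-2.7 -2.3 60.8] rot [ 0.17 -0.43 -0.78]
```

Request:
drive_tool(
  linear=[
    [-2.7, -2.3, 20],
    [0, 0, 20],
    [0, 0, 14],
    [0, 0, 5],
    [0, 0, 0],
    [0, 0, 0],
    [0, 0, 0],
    [0, 0, 0],
    [0, 0, 0],
    [0, 0, 0],
  ],
  rot=[
    [0.2, -0.4, -0.8],
    [0, 0, 0],
    [0, 0, 0],
    [0, 0, 0],
    [0, 0, 0],
    [0, 0, 0],
    [0, 0, 0],
    [0, 0, 0],
    [0, 0, 0],
    [0, 0, 0],
  ],
  hand=[66, 66, 66, 66, 66, 30, 30, 30, 30, 30],
  force=70,
)

```text
t: 22.18
tcp_pos: [0.591, -0.0496, 0.1101]
tool_rot: [0.995, 0.098, 0.007, 0.002]
force: [0.3, -0.5, -2.0]
finger_gap: 0.544
```

Request:
drive_tool(
  linear=[
    [0, 0, 0],
    [0, 0, -20],
    [0, 0, -35],
    [0, 0, -35],
    [0, 0, -35],
    [0, 0, 0],
    [0, 0, 0],
  ],
  rot=[
    [0, 0, 0],
    [0, 0, 0],
    [0, 0, 0],
    [0, 0, 0],
    [0, 0, 0],
    [0, 0, 0],
    [0, 0, 0],
  ],
  hand=[30, 30, 30, 30, 30, 30, 30],
)

```text
t: 22.77
tcp_pos: [0.5879, -0.0488, 0.2384]
tool_rot: [0.995, 0.098, 0.004, 0.001]
force: [-0.6, 0.3, -1.9]
finger_gap: 0.54
```

Run:
```python
from h import *
held(.0185)
J=cv2.imread("pics/w7.png")
for n in("scene","side"):
  c=cam(n);I=cams.snapshot(n)
  for e in((.559,.319),(.570,.2235),(.5815,.129)):
    print(n,fitc(c,I,e,[(.038,.030),(.050,.0195)],.008))
to(.5805,.05,.23,-78.3)
```

```text
held rim [ 0.5884 -0.0469] score 360 offset from grip axis, tool mm [ 0.5 -2.  -0. ] world mm [0.6 1.9]
scene (array([0.56554457, 0.30651286]), np.float64(434.52435302734375))
scene (array([0.57616346, 0.21422808]), np.float64(429.0297546386719))
scene (array([0.58675606, 0.12030943]), np.float64(436.6988525390625))
side (array([0.55786737, 0.31615262]), np.float64(373.6517333984375))
side (array([0.56901786, 0.22198868]), np.float64(376.2515869140625))
side (array([0.57786114, 0.12014181]), np.float64(392.5012512207031))
pos [ 0.5874 -0.0487  0.2365] t 22.92 shift [ 12.3 -98.2   6.3] rot [ 0.11 -0.29 -0.51]
```

Request:
drive_tool(
  linear=[
    [4, -33, -10],
    [4, -33, -10],
    [4, -32, -20],
    [0, 0, 0],
    [0, 0, 0],
  ],
  rot=[
    [0, 0, 0],
    [0, 0, 0],
    [0, 0, 0],
    [0, 0, 0],
    [0, 0, 0],
  ],
  hand=[30, 30, 30, 30, 30],
)

```text
t: 23.33
tcp_pos: [0.5764, 0.0518, 0.2673]
tool_rot: [0.995, 0.095, -0.007, -0.001]
force: [-0.5, -0.3, -2.0]
finger_gap: 0.545
```

Run:
```python
from h import *
held(.026)
c,I=snapw("w8");O=I.copy()
def draw(p,z,r):
    a=np.linspace(0,6.28,60);q=proj(c,np.c_[p[0]+r*np.cos(a),p[1]+r*np.sin(a),0*a+z]);cv2.polylines(O,[q.astype(int)],True,(0,255,0))
for e in((.570,.2235),(.5815,.129)):
    for k in([(.038,.03)],[(.050,.0195)],[(.059,.01)],[(.038,.03),(.050,.0195)]):
        p,s=fitc(c,I,e,k,.008);print(k,p.round(4),round(s))
    draw(p,.038,.03);draw(p,.05,.0195)
save("ov2",O)
to(.5815,.129,.23,-78.3)
```

```text
held rim [0.5705 0.0518] score 472 offset from grip axis, tool mm [-5.1 -1.   0.1] world mm [-5.9  0.1]
[(0.038, 0.03)] [0.5717 0.2199] 162
[(0.05, 0.0195)] [0.5698 0.2229] 199
[(0.059, 0.01)] [0.5639 0.2234] 113
[(0.038, 0.03), (0.05, 0.0195)] [0.5715 0.22  ] 364
[(0.038, 0.03)] [0.5811 0.1197] 147
[(0.05, 0.0195)] [0.5818 0.1277] 250
[(0.059, 0.01)] [0.5735 0.123 ] 110
[(0.038, 0.03), (0.05, 0.0195)] [0.5819 0.1275] 344
pos [0.5767 0.0509 0.2674] t 23.43 shift [ 19.8 -75.6  37.5] rot [-0.26  0.73 -0.89]
```

View pics/ov2.png

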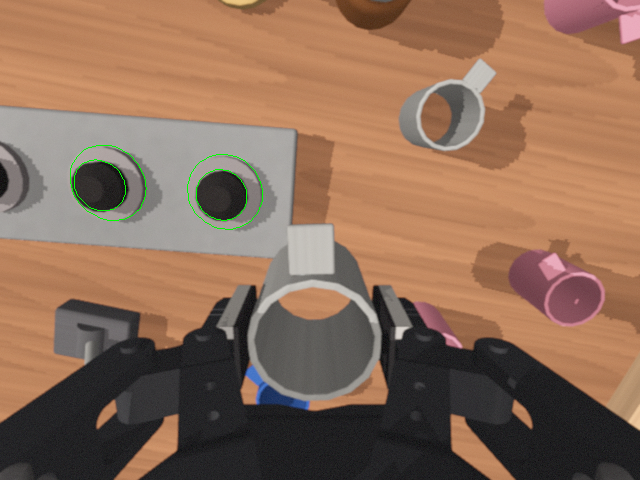

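Near base fit (0.5819,0.1275), and the overlay is good on its spigot at (221,195). Held flask offset is -5 mm along tool x. I'll go above the base.

Request:
drive_tool(
  linear=[
    [6, -26, 0],
    [6, -26, 0],
    [6, -24, 0],
    [6, 0, 25],
    [0, 0, 25],
    [0, 0, 15],
    [0, 0, 0],
    [0, 0, 0],
  ],
  rot=[
    [-0.3, 0.7, -0.9],
    [0, 0, 0],
    [0, 0, 0],
    [0, 0, 0],
    [0, 0, 0],
    [0, 0, 0],
    [0, 0, 0],
    [0, 0, 0],
  ],
  hand=[30, 30, 30, 30, 30, 30, 30, 30],
)

```text
t: 24.1
tcp_pos: [0.5864, 0.1235, 0.1916]
tool_rot: [0.995, 0.096, -0.005, 0.001]
force: [1.3, 0.1, -1.3]
finger_gap: 0.547
```

Run:
```python
from h import *
held(.026);to(.5871,.1275,.18,-78.3)
```

```text
held rim [0.5807 0.1232] score 454 offset from grip axis, tool mm [-5.2 -0.9  0.1] world mm [-5.8 -0.3]
pos [0.5862 0.1233 0.1916] t 24.15 shift [ 1.8 -4.  11.6] rot [ 0.09  0.61 -0.68]
```

Request:
drive_tool(
  linear=[
    [1.5, -4, 3],
    [0, 0, 0],
    [0, 0, 0],
  ],
  rot=[
    [0.1, 0.6, -0.7],
    [0, 0, 0],
    [0, 0, 0],
  ],
  hand=[30, 30, 30],
)

```text
t: 24.4
tcp_pos: [0.5884, 0.1261, 0.1899]
tool_rot: [0.995, 0.101, 0.002, -0.0]
force: [0.4, -0.9, -1.4]
finger_gap: 0.545
```

Run:
```python
from h import *
held(.026);to(.5871,.1275,.1481,-78.3)
I=cams.snapshot("side");J=cams.snapshot("scene")
save("b1",np.hstack([cv2.resize(I[150:270,250:370],None,fx=3,fy=3),cv2.resize(J[150:270,300:420],None,fx=3,fy=3)]))
```

```text
held rim [0.5834 0.1261] score 481 offset from grip axis, tool mm [-5. -1. -0.] world mm [-4.9 -0.1]
pos [0.5883 0.1262 0.1901] t 24.45 shift [-1.1 -1.6 41.9] rot [ 0.02 -0.22 -0.05]
```

View pics/b1.png

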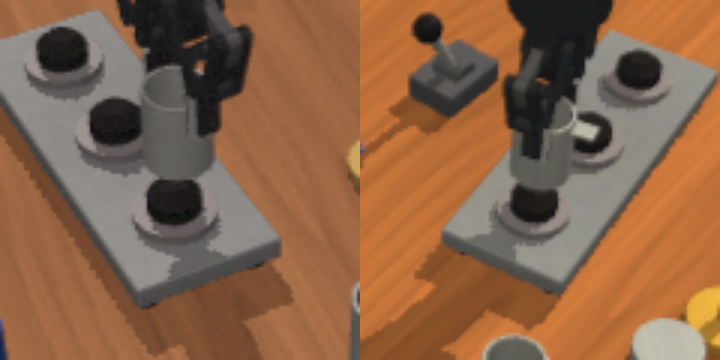

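The flask is centred over the spigot in both views, and the lever is leaning toward off. Lowering.

Request:
drive_tool(
  linear=[
    [-1, -1, 8],
    [0, 0, 8],
    [0, 0, 6],
    [0, 0, 5],
    [0, 0, 0],
  ],
  rot=[
    [0, 0, 0],
    [0, 0, 0],
    [0, 0, 0],
    [0, 0, 0],
    [0, 0, 0],
  ],
  hand=[30, 30, 30, 30, 30],
)

```text
t: 24.97
tcp_pos: [0.5874, 0.1274, 0.1616]
tool_rot: [0.995, 0.102, 0.003, 0.0]
force: [-1.1, -0.5, -1.3]
finger_gap: 0.546
```

Run:
```python
from h import *
held(.026);to(.5871,.1275,.1481,-78.3)
```

```text
held rim [0.5825 0.1273] score 488 offset from grip axis, tool mm [-5.1 -1.  -0. ] world mm [-4.9 -0.1]
pos [0.5874 0.1275 0.1618] t 25.02 shift [-0.4 -0.1 13.7] rot [ 0.04 -0.35 -0.02]
```

Request:
drive_tool(
  linear=[
    [0, 0, 5],
    [0, 0, 5],
    [0, 0, 4],
    [0, 0, 3],
    [0, 0, 0],
  ],
  rot=[
    [0, -0.3, 0],
    [0, 0, 0],
    [0, 0, 0],
    [0, 0, 0],
    [0, 0, 0],
  ],
  hand=[30, 30, 30, 30, 30],
)

```text
t: 25.43
tcp_pos: [0.5866, 0.128, 0.1452]
tool_rot: [0.995, 0.102, -0.001, 0.0]
force: [-1.1, 1.2, -0.3]
finger_gap: 0.542
```

Run:
```python
from h import *
print(manip.sense()["force"]);held(.026);to(.5871,.1275,.1481,-78.3)
```

```text
[-1.09880321  1.23646293 -0.28238322]
held rim [0.5812 0.1279] score 485 offset from grip axis, tool mm [-5.2 -1.   0. ] world mm [-5.4 -0.1]
pos [0.5866 0.128  0.1452] t 25.48 shift [ 0.4  0.6 -2.9] rot [-0.01  0.1  -0.01]
```

Request:
drive_tool(
  linear=[
    [0, 0, 4],
    [0, 0, 4],
    [0, 0, 0],
  ],
  rot=[
    [0, 0, 0],
    [0, 0, 0],
    [0, 0, 0],
  ],
  hand=[30, 30, 30],
)

```text
t: 25.73
tcp_pos: [0.5866, 0.1281, 0.1465]
tool_rot: [0.995, 0.102, 0.0, 0.001]
force: [-0.8, 0.2, -2.2]
finger_gap: 0.544
```

Run:
```python
from h import *
print(manip.sense()["force"]);held(.026);to(.5871,.1275,.1481,-78.3)
I=cams.snapshot("side");J=cams.snapshot("scene")
save("b2",np.hstack([cv2.resize(I[150:270,250:370],None,fx=3,fy=3),cv2.resize(J[150:270,300:420],None,fx=3,fy=3)]))
```

```text
[-0.79877613  0.23391485 -2.24205472]
held rim [0.5813 0.1279] score 486 offset from grip axis, tool mm [-5.2 -0.9 -0. ] world mm [-5.2 -0.2]
pos [0.5867 0.1281 0.1464] t 25.78 shift [ 0.2  0.7 -1.7] rot [ 0.06 -0.02  0.05]
```

View pics/b2.png

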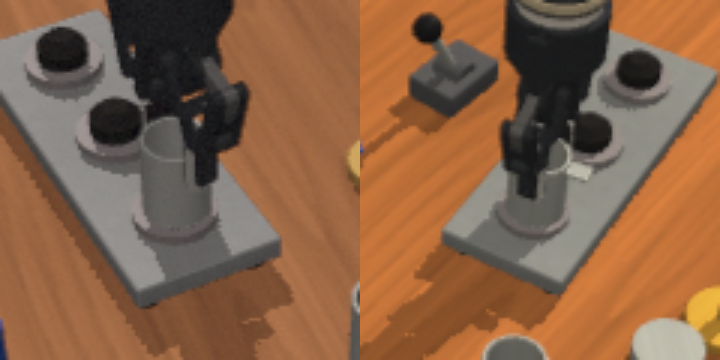

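The flask appears seated on the disc. I'll release and rise for a check, then head to A.

Request:
drive_tool(
  linear=[
    [0, 0, 0],
    [0, 0, 0],
    [0, 0, 0],
    [0, 0, 0],
    [0, 0, -20],
    [0, 0, -35],
    [0, 0, -35],
    [0, 0, -15],
    [0, 0, 0],
  ],
  rot=[
    [0, 0, 0],
    [0, 0, 0],
    [0, 0, 0],
    [0, 0, 0],
    [0, 0, 0],
    [0, 0, 0],
    [0, 0, 0],
    [0, 0, 0],
    [0, 0, 0],
  ],
  hand=[62, 62, 62, 62, 66, 66, 66, 66, 66],
)

```text
t: 26.63
tcp_pos: [0.5879, 0.1272, 0.2472]
tool_rot: [0.995, 0.102, -0.003, 0.001]
force: [0.3, 0.3, 0.1]
finger_gap: 0.775
```

```bash
cat >> h.py <<'E'
def rimz(c,I,e,zs,rng=.006):
    for z in zs:
        p,s=fitc(c,I,e,[(z,.024),(z,.021)],rng);print("rim z",z,p.round(4),round(s))
E
python3 - <<'E'
from h import *
for n in("wrist","side","scene"):
    c=cam(n);I=cams.snapshot(n);print(n);rimz(c,I,(.5815,.1275),(.092,.098,.104,.110))
to(.6704,-.0249,.25,-114.4)
E
```

```text
wrist
rim z 0.092 [0.5802 0.128 ] 471
rim z 0.098 [0.5822 0.1283] 453
rim z 0.104 [0.585  0.1275] 362
rim z 0.11 [0.5865 0.1273] 352
side
rim z 0.092 [0.5819 0.1303] 443
rim z 0.098 [0.5797 0.1236] 444
rim z 0.104 [0.5775 0.1169] 445
rim z 0.11 [0.5756 0.1101] 445
scene
rim z 0.092 [0.5814 0.1273] 454
rim z 0.098 [0.5873 0.1233] 457
rim z 0.104 [0.5853 0.127 ] 420
rim z 0.11 [0.5892 0.122 ] 420
pos [0.5857 0.1271 0.2432] t 26.78 shift [ 52.  166.   -7.7] rot [ 0.22  0.82 36.1 ]
```

Request:
drive_tool(
  linear=[
    [10, 33, 0],
    [10, 33, 0],
    [10, 33, 0],
    [10, 33, 0],
    [12, 32, 0],
    [0, 0, 0],
    [0, 0, 0],
    [0, 0, 0],
    [0, 0, 0],
  ],
  rot=[
    [0.2, 0.8, 0],
    [0, 0, 0],
    [0, 0, 0],
    [0, 0, 0],
    [0, 0, 0],
    [0, 0, 7],
    [0, 0, 7],
    [0, 0, 7],
    [0, 0, 0],
  ],
  hand=[66, 66, 66, 66, 66, 66, 66, 66, 66],
)

```text
t: 27.53
tcp_pos: [0.6647, -0.0293, 0.2176]
tool_rot: [0.996, -0.084, -0.019, -0.003]
force: [-0.8, 0.0, -0.6]
finger_gap: 0.767
```

Run:
```python
from h import *
c,I=snapw("w9")
print("A",fitc(c,I,(.6704,-.0249),[(.06,.024),(.06,.021)],.01))
to(.6704,-.0249,.16,-100)
```

```text
A (array([ 0.67061579, -0.02490776]), np.float64(491.84149169921875))
pos [ 0.6643 -0.0292  0.2172] t 27.58 shift [ 7.5 -5.  56.9] rot [-0.19  2.27  0.65]
```

Request:
drive_tool(
  linear=[
    [7, -5, 20],
    [0, 0, 20],
    [0, 0, 10],
    [0, 0, 0],
  ],
  rot=[
    [-0.2, 2.2, 0.6],
    [0, 0, 0],
    [0, 0, 0],
    [0, 0, 0],
  ],
  hand=[66, 66, 66, 66],
)

```text
t: 27.92
tcp_pos: [0.6699, -0.0242, 0.1613]
tool_rot: [0.997, -0.081, -0.003, -0.0]
force: [-0.1, -0.4, 0.1]
finger_gap: 0.774
```

Run:
```python
from h import *
to(.6706,-.0249,.1,-100)
```

```text
pos [ 0.6699 -0.0242  0.1613] t 27.92 shift [ 1.1  0.6 61.3] rot [0.   0.29 0.74]
```

Request:
drive_tool(
  linear=[
    [0.5, 0.6, 20],
    [0, 0, 20],
    [0, 0, 14],
    [0, 0, 6],
    [0, 0, 0],
    [0, 0, 0],
  ],
  rot=[
    [0, 0.3, 0.7],
    [0, 0, 0],
    [0, 0, 0],
    [0, 0, 0],
    [0, 0, 0],
    [0, 0, 0],
  ],
  hand=[66, 66, 66, 66, 66, 66],
)

```text
t: 28.42
tcp_pos: [0.6705, -0.0236, 0.0994]
tool_rot: [0.997, -0.083, -0.0, -0.0]
force: [0.3, 0.2, 0.2]
finger_gap: 0.773
```

Request:
drive_tool(
  linear=[
    [0, 0, 2],
    [0, 0, 0],
    [0, 0, 0],
    [0, 0, 0],
    [0, 0, 0],
    [0, 0, 0],
  ],
  rot=[
    [0, 0, 0],
    [0, 0, 0],
    [0, 0, 0],
    [0, 0, 0],
    [0, 0, 0],
    [0, 0, 0],
  ],
  hand=[30, 30, 30, 30, 30, 30],
)

```text
t: 28.92
tcp_pos: [0.6725, -0.0239, 0.1013]
tool_rot: [0.997, -0.082, 0.003, 0.0]
force: [0.5, -0.4, -1.6]
finger_gap: 0.54
```

Request:
drive_tool(
  linear=[
    [0, 0, -20],
    [0, 0, -35],
    [0, 0, -35],
    [0, 0, -35],
    [0, 0, -35],
    [0, 0, 0],
    [0, 0, 0],
  ],
  rot=[
    [0, 0, 0],
    [0, 0, 0],
    [0, 0, 0],
    [0, 0, 0],
    [0, 0, 0],
    [0, 0, 0],
    [0, 0, 0],
  ],
  hand=[30, 30, 30, 30, 30, 30, 30],
)

```text
t: 29.5
tcp_pos: [0.6698, -0.0235, 0.265]
tool_rot: [0.997, -0.082, -0.002, -0.0]
force: [-0.7, -0.0, -3.6]
finger_gap: 0.535
```

Run:
```python
from h import *
held(.02);to(.5590,.3170,.27,-83)
```

```text
held rim [ 0.6667 -0.0222] score 362 offset from grip axis, tool mm [-3.2 -0.8  0. ] world mm [-3.2  1.3]
pos [ 0.6706 -0.0236  0.2657] t 29.55 shift [-165.9 -317.8   -4. ] rot [ -0.03   0.06 -16.42]
```

Request:
drive_tool(
  linear=[
    [-20, -32, 0],
    [-20, -32, 0],
    [-20, -32, 0],
    [-20, -32, 0],
    [-20, -32, 0],
    [-20, -32, 0],
    [-18, -32, 0],
    [0, 0, 0],
    [0, 0, 0],
    [0, 0, 0],
    [0, 0, 0],
  ],
  rot=[
    [0, 0, 0],
    [0, 0, 0],
    [0, 0, 0],
    [0, 0, 0],
    [0, 0, 0],
    [0, 0, 0],
    [0, 0, 0],
    [0, 0, -7],
    [0, 0, -7],
    [0, 0, -2],
    [0, 0, 0],
  ],
  hand=[30, 30, 30, 30, 30, 30, 30, 30, 30, 30, 30],
)

```text
t: 30.47
tcp_pos: [0.5593, 0.2285, 0.2468]
tool_rot: [0.998, 0.06, -0.015, 0.001]
force: [-1.5, -0.8, -1.9]
finger_gap: 0.54
```

Run:
```python
from h import *
held(.0175);held(.02)
c,I=snapw("w10")
for e in((.559,.317),(.570,.2225)):
    for k in([(.050,.0195)],[(.038,.03),(.050,.0195)]):
        p,s=fitc(c,I,e,k,.008);print(k,p.round(4),round(s))
to(.5590,.3170,.27,-83)
```

```text
held rim [0.5563 0.229 ] score 444 offset from grip axis, tool mm [-1.3 -0.9  0. ] world mm [-3.   0.5]
held rim [0.5527 0.2285] score 351 offset from grip axis, tool mm [-4.6 -1.   0.1] world mm [-6.3  0.2]
[(0.05, 0.0195)] [0.5607 0.3161] 249
[(0.038, 0.03), (0.05, 0.0195)] [0.5607 0.3159] 350
[(0.05, 0.0195)] [0.5716 0.2236] 226
[(0.038, 0.03), (0.05, 0.0195)] [0.5708 0.2239] 302
pos [0.5601 0.2277 0.2475] t 30.62 shift [  8.7 -88.8 -22.9] rot [ 0.07  1.62 -0.32]
```

Request:
drive_tool(
  linear=[
    [3, -30, 5],
    [3, -30, 5],
    [4, -28, 5],
    [0, 0, 25],
    [0, 0, 20],
    [0, 0, 0],
    [0, 0, 0],
  ],
  rot=[
    [0, 1.6, -0.3],
    [0, 0, 0],
    [0, 0, 0],
    [0, 0, 0],
    [0, 0, 0],
    [0, 0, 0],
    [0, 0, 0],
  ],
  hand=[30, 30, 30, 30, 30, 30, 30],
)

```text
t: 31.2
tcp_pos: [0.5639, 0.3162, 0.1848]
tool_rot: [0.999, 0.054, 0.003, 0.0]
force: [1.2, -0.5, -0.3]
finger_gap: 0.538
```

Run:
```python
from h import *
held(.0175);to(.5624,.3153,.18,-83)
```

```text
held rim [0.5626 0.3169] score 488 offset from grip axis, tool mm [-1.5 -0.9 -0. ] world mm [-1.3  0.7]
pos [0.5637 0.3159 0.1848] t 31.25 shift [-1.4  0.5  4.8] rot [ 0.07 -0.26 -0.85]
```

Request:
drive_tool(
  linear=[
    [-1.6, 0.6, 8],
    [0, 0, 8],
    [0, 0, 6],
    [0, 0, 5],
    [0, 0, 0],
  ],
  rot=[
    [0, -0.2, -0.8],
    [0, 0, 0],
    [0, 0, 0],
    [0, 0, 0],
    [0, 0, 0],
  ],
  hand=[30, 30, 30, 30, 30],
)

```text
t: 31.67
tcp_pos: [0.5648, 0.3133, 0.1593]
tool_rot: [0.998, 0.059, 0.003, -0.0]
force: [-0.5, -0.3, -1.6]
finger_gap: 0.538
```

Run:
```python
from h import *
held(.0175);to(.5624,.3153,.139,-83)
I=cams.snapshot("side");J=cams.snapshot("scene")
save("b3",np.hstack([cv2.resize(I[110:230,210:330],None,fx=3,fy=3),cv2.resize(J[110:230,330:450],None,fx=3,fy=3)]))
```

```text
held rim [0.5635 0.314 ] score 494 offset from grip axis, tool mm [-1.5 -0.9 -0. ] world mm [-1.2  0.7]
pos [0.5649 0.3134 0.1597] t 31.72 shift [-2.4 -2.2 20.6] rot [ 0.01 -0.42 -0.2 ]
```

View pics/b3.png

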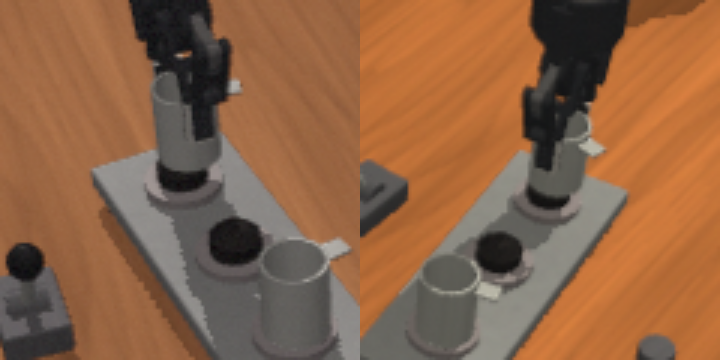

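B sits home. A is over its cone but about 3 mm off, so I'll correct before pushing.

Request:
drive_tool(
  linear=[
    [-2.4, -2.2, 0],
    [0, 0, 0],
    [0, 0, 0],
  ],
  rot=[
    [0, -0.4, 0],
    [0, 0, 0],
    [0, 0, 0],
  ],
  hand=[30, 30, 30],
)

```text
t: 32.07
tcp_pos: [0.5629, 0.3161, 0.1613]
tool_rot: [0.998, 0.059, 0.001, -0.0]
force: [-0.1, 0.0, -1.4]
finger_gap: 0.538
```

Run:
```python
from h import *
held(.0175);to(.5624,.3153,.139,-83)
```

```text
held rim [0.5614 0.3169] score 493 offset from grip axis, tool mm [-1.5 -0.9 -0. ] world mm [-1.5  0.8]
pos [0.5629 0.3162 0.1614] t 32.12 shift [-0.6  0.8 22.4] rot [-0.05 -0.17 -0.19]
```

Request:
drive_tool(
  linear=[
    [-0.5, 0.5, 6],
    [0, 0, 5],
    [0, 0, 5],
    [0, 0, 4],
    [0, 0, 4],
    [0, 0, 4],
    [0, 0, 3],
    [0, 0, 0],
  ],
  rot=[
    [0, 0, 0],
    [0, 0, 0],
    [0, 0, 0],
    [0, 0, 0],
    [0, 0, 0],
    [0, 0, 0],
    [0, 0, 0],
    [0, 0, 0],
  ],
  hand=[30, 30, 30, 30, 30, 30, 30, 30],
)

```text
t: 32.78
tcp_pos: [0.5615, 0.3164, 0.1378]
tool_rot: [0.998, 0.06, 0.001, -0.001]
force: [-0.5, -0.8, -1.1]
finger_gap: 0.531
```

Run:
```python
from h import *
held(.0175);to(.5624,.3153,.139,-83)
```

```text
held rim [0.5598 0.3172] score 491 offset from grip axis, tool mm [-1.7 -0.9 -0. ] world mm [-1.6  0.7]
pos [0.5615 0.3165 0.1377] t 32.83 shift [ 0.8  1.3 -1.3] rot [-0.07 -0.14 -0.13]
```

Blocked at the home height. Releasing and rising.

Request:
drive_tool(
  linear=[
    [0, 0, 0],
    [0, 0, 0],
    [0, 0, 0],
    [0, 0, 0],
    [0, 0, -20],
    [0, 0, -35],
    [0, 0, -35],
    [0, 0, -35],
    [0, 0, -15],
    [0, 0, 0],
  ],
  rot=[
    [0, 0, 0],
    [0, 0, 0],
    [0, 0, 0],
    [0, 0, 0],
    [0, 0, 0],
    [0, 0, 0],
    [0, 0, 0],
    [0, 0, 0],
    [0, 0, 0],
    [0, 0, 0],
  ],
  hand=[62, 62, 62, 62, 66, 66, 66, 66, 66, 66],
)

```text
t: 33.67
tcp_pos: [0.5621, 0.3156, 0.2758]
tool_rot: [0.998, 0.059, -0.002, 0.001]
force: [0.1, 0.6, 0.2]
finger_gap: 0.777
```

Run:
```python
from h import *
c=cam("wrist");I=cams.snapshot("wrist");rimz(c,I,(.5605,.3165),(.092,.095,.098,.101,.104))
I=cams.snapshot("side");J=cams.snapshot("scene")
save("all1",np.hstack([cv2.resize(I[120:,150:510],(400,400)),cv2.resize(J[120:,100:460],(400,400))]))
to(.5624,.3153,.139,-83)
```

```text
rim z 0.092 [0.559  0.3175] 471
rim z 0.095 [0.5599 0.3176] 467
rim z 0.098 [0.5612 0.3176] 456
rim z 0.101 [0.5619 0.3177] 435
rim z 0.104 [0.5626 0.318 ] 391
pos [0.56   0.3148 0.2711] t 33.82 shift [  4.2  -0.6 132. ] rot [ 0.17  0.77 -0.19]
```

View pics/all1.png

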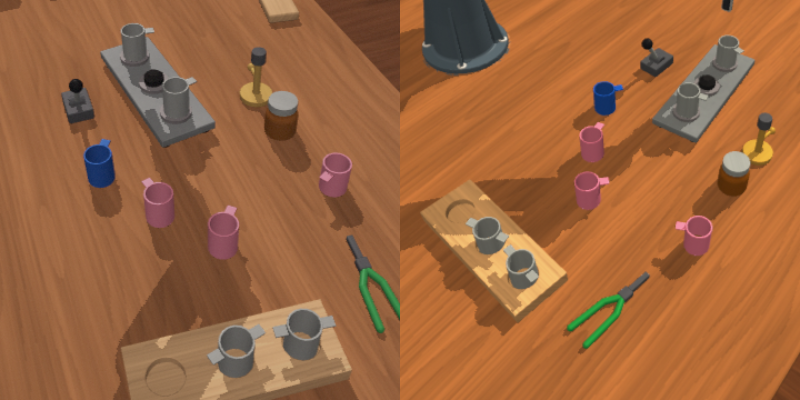

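All four flasks are seated, both rejects nested, and the lever still off. Now I'll work out the lever approach, including where the blue look-alike stands.

Run:
```python
from h import *
print("blue rim", ray(cam("scene"),(285,198),.06).round(3), ray(cam("side"),(239,256),.06).round(3))
for n in("side","scene"):
  cams.snapshot(n)
  for d in cams.spot_point("lever_tip",n)[:1]: print(n,round(d["score"],2),np.round(d["at"],1),ray(cam(n),d["at"],.092).round(3))
to(.4185,.150,.26,-90)
```

```text
blue rim [0.417 0.056 0.06 ] [0.417 0.054 0.06 ]
side 0.55 [218.  198.2] [0.415 0.195 0.092]
scene 0.44 [320.5 156.5] [0.41  0.204 0.092]
pos [0.5596 0.3147 0.2699] t 34.02 shift [-159.4  146.7   13. ] rot [0.26 0.92 6.81]
```

Request:
drive_tool(
  linear=[
    [-27, 24.5, 0],
    [-27, 24.5, 0],
    [-27, 24.5, 0],
    [-27, 24.5, 0],
    [-27, 24.5, 0],
    [-27, 25, 0],
    [0, 0, 0],
    [0, 0, 0],
    [0, 0, 0],
  ],
  rot=[
    [0, 0.9, 0],
    [0, 0, 0],
    [0, 0, 0],
    [0, 0, 0],
    [0, 0, 0],
    [0, 0, 0],
    [0, 0, 6.8],
    [0, 0, 0],
    [0, 0, 0],
  ],
  hand=[0, 0, 0, 0, 0, 0, 0, 0, 0],
)

```text
t: 34.77
tcp_pos: [0.4056, 0.1433, 0.2599]
tool_rot: [1.0, 0.001, -0.009, 0.002]
force: [-0.6, 0.0, -0.1]
finger_gap: 0.002
```

Run:
```python
from h import *
to(.4185,.148,.152,-90)
```

```text
pos [0.4056 0.1433 0.2599] t 34.77 shift [ 14.8  -5.2 107.6] rot [0.28 1.   0.09]
```

Request:
drive_tool(
  linear=[
    [13, -5, 20],
    [0, 0, 30],
    [0, 0, 30],
    [0, 0, 22],
    [0, 0, 5],
    [0, 0, 0],
  ],
  rot=[
    [0.3, 1, 0],
    [0, 0, 0],
    [0, 0, 0],
    [0, 0, 0],
    [0, 0, 0],
    [0, 0, 0],
  ],
  hand=[0, 0, 0, 0, 0, 0],
)

```text
t: 35.27
tcp_pos: [0.428, 0.1521, 0.1484]
tool_rot: [1.0, 0.01, 0.007, -0.001]
force: [0.0, 0.1, -0.4]
finger_gap: -0.002
```

Run:
```python
from h import *
to(.4185,.148,.152,-90)
```

```text
pos [0.428  0.1521 0.1484] t 35.27 shift [-9.5  3.9 -3.7] rot [-0.13 -0.83  1.12]
```

Overshot to x=0.428, so I'll correct that first, then push toward +y (tool -y).

Request:
drive_tool(
  linear=[
    [-9, 2, -3],
    [0, 0, 0],
    [0, 0, 0],
  ],
  rot=[
    [0, -0.8, 1.1],
    [0, 0, 0],
    [0, 0, 0],
  ],
  hand=[0, 0, 0],
)

```text
t: 35.52
tcp_pos: [0.4199, 0.1508, 0.1525]
tool_rot: [1.0, 0.001, 0.001, -0.001]
force: [0.8, 1.4, -0.4]
finger_gap: -0.001
```

Request:
drive_tool(
  linear=[
    [0, -10, 0],
    [0, -12, 0],
    [0, -12, 0],
    [0, -12, 0],
    [0, -12, 0],
    [0, 0, 0],
  ],
  rot=[
    [0, 0, 0],
    [0, 0, 0],
    [0, 0, 0],
    [0, 0, 0],
    [0, 0, 0],
    [0, 0, 0],
  ],
  hand=[0, 0, 0, 0, 0, 0],
)

```text
t: 36.02
tcp_pos: [0.4226, 0.2131, 0.1597]
tool_rot: [1.0, 0.001, 0.008, -0.002]
force: [0.5, 0.2, 0.2]
finger_gap: -0.002
```

Run:
```python
from h import *
to(.4185,.25,.152,-90)
for n in("side","scene"):
  cams.snapshot(n)
  for d in cams.spot_point("lever_tip",n)[:1]: print(n,round(d["score"],2),np.round(d["at"],1),ray(cam(n),d["at"],.092).round(3))
```

```text
pos [0.4226 0.2131 0.1597] t 36.02 shift [ -4.2 -36.9   7.8] rot [-0.25 -0.88  0.1 ]
side 0.52 [213.  181.1] [0.419 0.252 0.092]
scene 0.46 [331.9 147.2] [0.41  0.253 0.092]
```

Knob moving with the tool. I'll push on to the on stop.

Request:
drive_tool(
  linear=[
    [-4, -10, 6],
    [0, -10, 0],
    [0, -10, 0],
    [0, -8, 0],
    [0, -6, 0],
    [0, -6, 0],
    [0, 0, 0],
  ],
  rot=[
    [0, -0.9, 0],
    [0, 0, 0],
    [0, 0, 0],
    [0, 0, 0],
    [0, 0, 0],
    [0, 0, 0],
    [0, 0, 0],
  ],
  hand=[0, 0, 0, 0, 0, 0, 0],
)

```text
t: 36.8
tcp_pos: [0.4182, 0.2505, 0.1524]
tool_rot: [1.0, 0.009, -0.006, 0.015]
force: [0.1, 0.7, 0.2]
finger_gap: -0.007
```

Run:
```python
from h import *
print(manip.sense()["force"]);to(.4185,.25,.152,-90)
for n in("side","scene"):
  cams.snapshot(n)
  for d in cams.spot_point("lever_tip",n)[:1]: print(n,round(d["score"],2),np.round(d["at"],1),ray(cam(n),d["at"],.092).round(3))
```

```text
[0.09662572 0.74496108 0.1556109 ]
pos [0.4182 0.2505 0.1524] t 36.8 shift [0.3 0.5 0.4] rot [1.71 0.67 1.  ]
scene 0.61 [340.3 144.9] [0.421 0.275 0.092]
```

Request:
drive_tool(
  linear=[
    [0, -8, 0],
    [0, -8, 0],
    [0, 0, 0],
  ],
  rot=[
    [0, 0, 0],
    [0, 0, 0],
    [0, 0, 0],
  ],
  hand=[0, 0, 0],
)

```text
t: 37.25
tcp_pos: [0.4189, 0.2521, 0.1526]
tool_rot: [0.999, 0.019, -0.009, 0.033]
force: [0.1, 1.2, -0.5]
finger_gap: 0.002
```

Request:
drive_tool(
  linear=[
    [0, 25, 0],
    [0, 25, 0],
    [0, 10, -20],
    [0, 0, -35],
    [0, 0, -35],
    [0, 0, -35],
    [0, -5, -20],
    [40, 0, 0],
    [30, 0, 0],
    [0, 0, 0],
  ],
  rot=[
    [0, 0, 0],
    [0, 0, 0],
    [0, 0, 0],
    [0, 0, 0],
    [0, 0, 0],
    [0, 0, 0],
    [0, 0, 0],
    [0, 0, 0],
    [0, 0, 0],
    [0, 0, 0],
  ],
  hand=[0, 0, 0, 0, 0, 0, 0, 0, 0, 0],
)

```text
t: 38.08
tcp_pos: [0.495, 0.2135, 0.3073]
tool_rot: [0.999, 0.02, -0.009, 0.032]
force: [1.3, 0.2, 0.5]
finger_gap: -0.0
```

Run:
```python
from h import *
I=cams.snapshot("side");J=cams.snapshot("scene")
save("fin",np.vstack([np.hstack([cv2.resize(I[120:240,150:270],(300,300)),cv2.resize(J[110:230,290:410],(300,300))]),np.hstack([cv2.resize(I[120:420,200:500],(300,300)),cv2.resize(J[270:420,100:250],(300,300))])]))
to(.4185,.25,.152,-90)
```

```text
pos [0.4903 0.213  0.3059] t 38.18 shift [-66.  -49.7 152.9] rot [3.73 1.51 2.28]
```

View pics/fin.png

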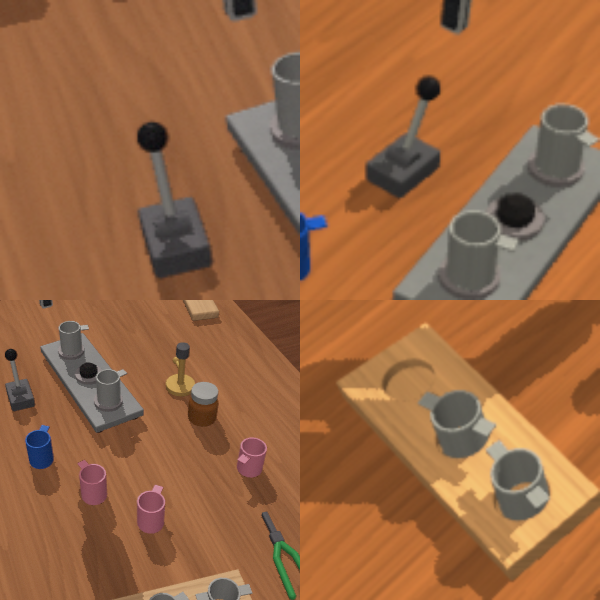

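The knob is back at side (211,174), where it stood at the start. All flasks are seated and the arm is clear. Handing in.

```bash
python3 -c "
from h import *
print(order.sign_off())"
```

```text
the job is handed in; nothing more can be done
None
```

The job is handed in, finished at about 38 s of robot time; the hand-in gives no verdict.

**What I did**
- **Lever off:** pushed to its off stop; the tool stalled with the knob at y ≈ 0.20 m.
- **Rejects:** both two-tag flasks are in the middle nest and the outer nest farther from the robot.
- **Sound flasks:** both single-tag flasks were pushed home on the two end sprue bases, leaving the middle base empty.
- **Lever on:** pushed back to its on stop.

**Last checks**
- **Lever:** the knob in the side picture, (211,174), is back within 2 pixels of where it started.
- **Flasks:** in the final pictures all four stand upright. Before release, the two sound flasks stopped going down at about home height.
- **Other things:** the pliers, burner, jar and look-alikes look unmoved by eye; I did not measure them. The arm is clear of everything.

**Checks that were weak or disagreed**
- **Sound flask height:** the rim fit scored best at 0.092 m and slightly lower at the expected 0.098 m, too coarse to prove the height to the millimetre.
- **Farther reject:** its rim fit read about 3 mm off the nest centre, a little more than the 2.5 mm of play. I put this down to the lighting, as it went down to the nest floor without resistance.
- **First lever push:** it missed the knob because the tool had drifted sideways; I corrected that and repeated it.

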